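Hook out the fallen spindle and fit it to the roll stand

ROBOT

A 6-joint arm with a two-finger parallel gripper is mounted at the origin on the work surface. World frame = base frame: x ahead of the robot, y to its left, z up, the work surface at z = 0. Lengths are in m, angles in rad, forces in N, time in s.
With the tool pointing down it reaches from about 0.35 to 0.975 m from the base axis. Payload 4.9 kg.
Tool frame: the origin (TCP) lies between the finger pads; the fingertips stand 19 mm ahead of it and the grasp point (between the pads) is the TCP; z points along the fingers, y is the direction in which the jaws open and shut (so a half turn about z gives the same grasp; the last joint's range is limited). The gripper opens to 85 mm and grips with 20 to 120 N. Pads are 22 mm wide; open, the fingers measure 114 mm over their backs; the gripper's body (76 mm by 85 mm) begins 54 mm behind the grasp point. The pads swing forward as they close: fully open they stand 13 mm farther back than shut.
Start: joints at [-1.277, 0.053, 1.613, -0, 1.476, -0.119], TCP at [0.251, -0.572, 0.25] pointing down, gripper open.
Joint ranges: [-3.01, 3.01], [-1.01, 2.22], [0.06, 2.58], [-1.02, 4.17], [0.09, 2.62], [-3.14, 3.14]. Speed limits (rad/s): [2.57, 2.57, 3.14, 3.14, 3.14, 3.14].

INTERFACE

Orientations are given as a unit quaternion [w, x, y, z].
In Python, from plant import state, grab_frame, calibration, job_done gives the robot as it stands. The module is installed in compiled form; this text tells all that it offers.
- The arm moves only by the tool servo_tool, never from a script. Its argument "deltas" is a list that holds one entry, the list of rows, each a list of 5 numbers: the finger opening in mm, from 0 to 85.4, then the shift along the world's x, y, z in mm, then the turn about the world's z in units of 6 degrees (1.0 is 6 degrees). A call has 1 to 5 rows; each row is the pose to reach, as a shift and turn from the pose commanded when the call began; what a row does not reach only later rows make up. A row lasts 1/8 s, in which the tool goes at most 62.5 mm and 10.7 degrees, less where a joint would pass 70% of its speed; a pose out of reach is approached as far as the arm can. A call with a gripper value outside its range is refused whole. The fingers move at their own pace and stop on an object; the grip force is fixed at half the most. Time passes only in rows, so rows that repeat a pose let the fingers close. It gives the time, the measured TCP pose, the force and the opening at its end, in the units of the state.
- state(): the state, without advancing time (a new reading comes with each control period).
- grab_frame(name): name is "scene" or "side" or "wrist"; returns the picture (384x512x3 uint8, red, green, blue); there is no depth.
- calibration(name): a dict with "intrinsics" (3x3 intrinsics, pixels), "world_from_camera" (4x4, takes a point from camera to world coordinates). Camera axes: x right, y down, z forward; pixel columns grow to the right and rows downward; lengths in m; the calibration is good to about 2 mm. The wrist camera is an equidistant fisheye: a pixel r from the principal point sees the ray r / f radians off the axis. A picture is of the moment at which its call begins: read the wrist's pose just before it. calibration takes no time and is no camera call; for the wrist camera it gives the pose at the moment of the call.
- job_done(): hands the job in, once; it reports no verdict.
The state is a dict: "time": time; "joint_pos": joint angles; "joint_vel": joint speeds; "joint_efforts": joint torques, N m; "tool_pos": TCP position; "tool_rot": TCP orientation; "contact_force": force on the tool from outside, world axes, zero at the start; "ft_torque": the same for the moment, N m; "gripper_width": opening from 0.0 (shut) to 1.0 (fully open).
Only numpy, scipy, OpenCV 4.12 (cv2) and the standard library are available. Lean on these libraries where they do the work, as an engineer would, in place of code of your own. Each camera call takes 0.05 s, during which the arm holds its last target.

TASK

The orange-handled spindle of the paper-roll stand has fallen and lies under the low wire rack. Drag it wholly out towards the stand with the hook (your fingers must not touch it while any of it is still under the rack) and put the hook down on the bench clear of the rack, then take the spindle by its orange grip and slide it through the near plate, the roll and the far plate of the stand until the grip's shoulder is up against the near plate, and let go. Leave the white vase, bell and urn standing where they are.

Things in the scene. Friction and masses are not known exactly. Their poses are not given: they have to be found in the camera images.
- rack: Fixed low wire rack; origin on the bench under the middle of its open edge, z up. Covers x -180 to 180, y -270 to 0 mm; +y points out of the open edge (drag that way). Steel wires along y, 40 mm apart, and edge wires, all 116 to 124 mm up; 10 mm legs at the corners (x = -180, 180; y = -4, -270); open below the wires. Two blue trays stand on its back half (tops 173 mm up).
- spindle: Loose, about 120 g, 180 mm long: orange flat grip (60 long, 32 wide along y, 16 thick along z) and aluminium shaft (diameter 16, 120 long, last 5 mm tapered to 11). Origin on the axis at the shoulder between them; +x to the shaft's tip, -x along the grip. Centre of mass about 15 mm along +x. Lies flat under the rack, axis 8 mm up, roughly parallel to the open edge.
- spindle_tip (a point): Centre of the spindle's tip, 120 mm along its x from the shoulder.
- spindle_end (a point): Centre of the free end of the orange grip, 60 mm along its -x from the shoulder.
- hook: Loose drag hook, 130 to 250 g, standing on its foot and a tail pin. Origin on the bench plane under the middle of its wooden grip; +x to the foot, z up. Grip: x -50 to 50, 24 wide (y), 18 to 48 mm up. Steel shank, 12 wide, 34 to 42 up, from grip to foot. Foot: steel plate across x, 70 wide (y), 0 to 44 up, inner (pulling) face at x = 165, outer at 171.
- hook_foot (a point): Middle of the lower edge of the foot's inner (pulling) face, 165 mm along the hook's x from its origin.
- stand: Fixed roll stand: grey base 110 x 110 x 8, two grey plates 80 wide (x), tops 105 up, filling y -45 to -35 (near) and 35 to 45 mm (far); a fixed white roll between them (outer diameter 76, bore 32). Origin on the bench under its middle, z up. Holes of 22 mm, chamfered, and bore share a level axis along y, 80 mm up. The spindle goes in along +y; its grip does not fit the hole.
- stand_near (a point): Centre of the hole in the near plate's outer face (y = -45 mm, 80 mm up); same axes as the stand.
- stand_far (a point): Centre of the hole in the far plate's outer face (y = 45 mm, 80 mm up); same axes as the stand.
- vase: White moulded vase blank, loose, 98 mm tall, 66 mm across at most, origin under its middle. Leave it standing.
- bell: White moulded bell-shaped blank, loose, 88 mm tall, 68 mm across at most, origin under its middle. Leave it standing.
- urn: White moulded urn blank, loose, 92 mm tall, 68 mm across at most, origin under its middle. Leave it standing. Vase, bell and urn share three places at random: one under the back of the rack behind the spindle, two on the open bench.
Things that resemble listed ones, but are neither listed nor needed, are in the scene too. Leave any brown look-alike of the vase alone. Several things have the shape of the stand; the one meant has the colours described above.

How it is judged:
On the way, in this order (a step that is already met when the one before it is completed fails the run):
1. the held hook pulls on the spindle under the rack (contact force between the fingers and hook above 1 N and contact force between hook and spindle above 0.05 N and y of spindle in the frame of rack below 0 m), for 0.1 s.
2. the spindle lies wholly out from under the rack (y of each of spindle_tip, spindle_end in the frame of rack above 0.01 m and height (world z) of spindle below 0.03 m), for 0.1 s.
3. the spindle's tip has passed through the near plate (y of spindle_tip in the frame of stand between -0.03 and 0.03 m and x of spindle_tip in the frame of stand between -0.014 and 0.014 m and z of spindle_tip in the frame of stand between 0.066 and 0.094 m), for 0.02 s.
At the end, for the whole second after the job is handed in: Spindle at rest through both plates, shaft to the stand's +y, shoulder within 6 mm of the near plate, axis within 8 mm and 0.1 rad of the holes'; hook at rest on the bench (origin under 50 mm up), clear of the rack; vase, bell and urn upright (0.35 rad), within 25 mm of their starts (y of spindle in the frame of stand between -0.051 and -0.038 m and x of spindle in the frame of stand between -0.008 and 0.008 m and z of spindle in the frame of stand between 0.072 and 0.088 m and y of spindle_tip in the frame of stand above 0.06 m and angle between the x axis of spindle and the y axis of stand, either way round below 0.1 rad and linear speed of each of spindle, hook below 0.02 m/s and height (world z) of hook below 0.05 m and y of each of hook_foot, hook in the frame of rack above 0 m and distance of each of vase, bell, urn from where it was at the start of the episode below 0.025 m and angle between each of vase, bell, urn's own z axis and vertical below 0.35 rad); the robot touches nothing.
It fails at once if the fingers or the arm touch the spindle while any part of it is still under the rack (contact force between any of the fingers, the arm and spindle above 0.3 N and (y of any of spindle_tip, spindle_end in the frame of rack below 0 m and height (world z) of spindle below 0.09 m)).
It fails at once if the white vase is shoved (over 25 mm) or tipped (distance of vase from where it was at the start of the episode above 0.025 m or angle between vase's own z axis and vertical above 0.35 rad).
It fails at once if the white bell is shoved (over 25 mm) or tipped (distance of bell from where it was at the start of the episode above 0.025 m or angle between bell's own z axis and vertical above 0.35 rad).
It fails at once if the white urn is shoved (over 25 mm) or tipped (distance of urn from where it was at the start of the episode above 0.025 m or angle between urn's own z axis and vertical above 0.35 rad).
It also fails if it takes over 72 s, if anything falls off the work surface, if the arm or the gripper's body presses on something with over 40 N, if the wrist force passes 120 N, or if a joint passes its speed limit or range.

## Working session

There is one attempt and no reset: what is moved stays moved. The work goes in short steps, Python scripts to look and compute and a tool call to move; the robot and the scene stay as the last step left them, time stands still between calls to the robot, and variables do not carry over. Pictures are saved under pics/ and viewed, and the job is handed in when it is done.

Besides the shell and the picture viewer there is one more tool, called after "Request:" by a JSON object that holds its "api" and its "payload". servo_tool: Moves the arm, as the interface text tells. Its arguments: {"type":"object","properties":{"deltas":{"type":"array","items":{"type":"array","items":{"type":"array","items":{"type":"number"}}}}},"required":["deltas"]}

```bash
mkdir -p pics
python3 - <<'E'
from plant import *
import cv2,numpy as np
for n in ["scene","side","wrist"]:
    c=calibration(n); f=grab_frame(n); cv2.imwrite(f"pics/{n}0.png",cv2.resize(f[:,:,::-1],None,fx=1.5,fy=1.5,interpolation=cv2.INTER_CUBIC)); np.save(f"pics/{n}0.npy",f)
    print(n,np.round(c["intrinsics"],1).tolist(),np.round(c["world_from_camera"],3).tolist())
print(state())
E
```

```text
scene [[457.9, 0.0, 255.9], [0.0, 457.9, 191.1], [0.0, 0.0, 1.0]] [[0.371, 0.567, -0.736, 1.639], [0.929, -0.221, 0.298, -0.517], [0.006, -0.794, -0.608, 0.941], [0.0, 0.0, 0.0, 1.0]]
side [[349.0, 0.0, 257.6], [0.0, 349.0, 191.9], [0.0, 0.0, 1.0]] [[-0.895, -0.293, 0.336, 0.248], [-0.446, 0.607, -0.658, 0.536], [-0.011, -0.739, -0.674, 0.741], [0.0, 0.0, 0.0, 1.0]]
wrist [[297.3, 0.0, 253.2], [0.0, 297.3, 190.6], [0.0, 0.0, 1.0]] [[0.4, -0.878, -0.262, 0.317], [-0.917, -0.384, -0.111, -0.544], [-0.003, 0.285, -0.959, 0.374], [0.0, 0.0, 0.0, 1.0]]
{'time': 0.15, 'joint_pos': array([-1.27699503e+00,  5.32129315e-02,  1.61395543e+00, -8.10489735e-06,
        1.47602299e+00, -1.18997075e-01]), 'joint_vel': array([ 0.00034054, -0.00143043, -0.00225656,  0.00042467,  0.00151749,
       -0.00115533]), 'joint_efforts': array([ 2.53913713e-04, -3.94240201e+01, -3.70723164e+01, -1.15958378e-04,
        4.65884819e-03,  2.77455985e-05]), 'tool_pos': array([ 0.25060198, -0.57206472,  0.24935448]), 'tool_rot': array([-7.95944679e-04,  9.78774806e-01,  2.04937163e-01, -7.37943462e-05]), 'contact_force': array([-0.77400647, -0.563379  , -0.37533355]), 'ft_torque': array([ 0.00301387, -0.02947112, -0.06398567]), 'gripper_width': 0.9991684435835086}
```

View pics/scene0.png

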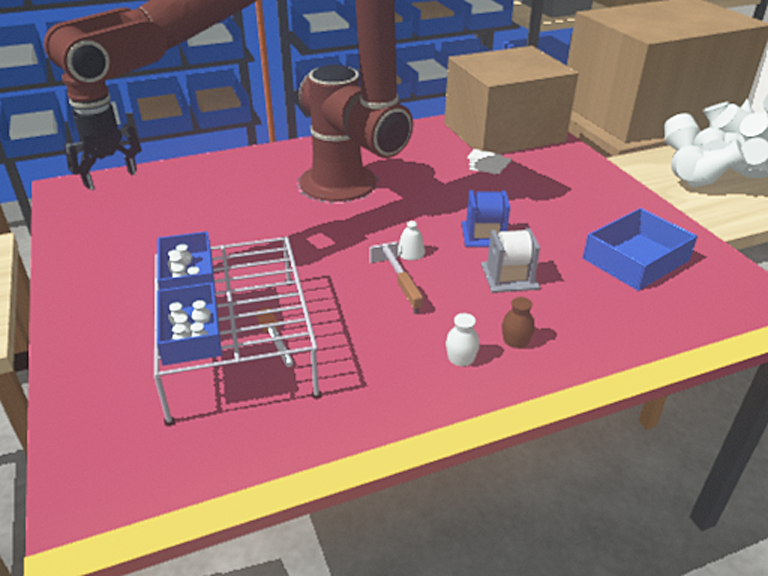

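View pics/side0.png

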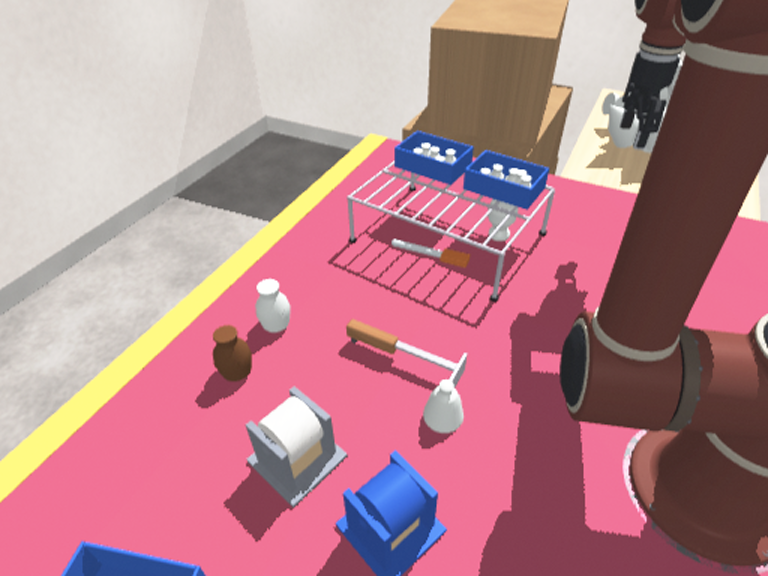

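View pics/wrist0.png

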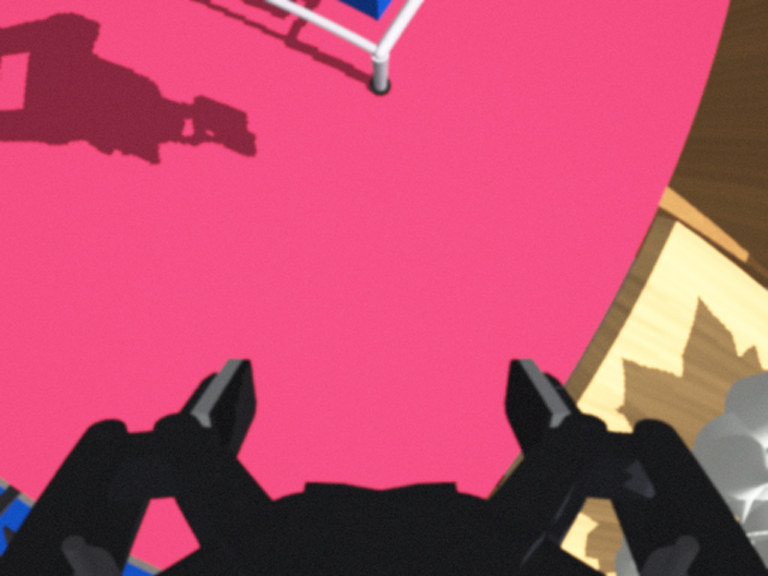

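The scene shows the white-roll stand with grey plates at scene pixel (512,260) of 768. A blue look-alike stands at (487,220), and the blue bin at (640,245) is not a stand. The hook's grip is at (410,290), with its foot at (378,253) beside the bell at (412,240). The vase is at (463,340), its brown look-alike at (518,325), and the orange spindle grip under the rack at (270,320). Next I'll look at close crops.

```bash
cat > h.py <<'E'
import numpy as np,cv2
from plant import *
C={n:calibration(n) for n in ["scene","side"]}
def ray(n,uv):
    c=C[n];K=c["intrinsics"];T=c["world_from_camera"]
    d=T[:3,:3]@np.array([(uv[0]-K[0,2])/K[0,0],(uv[1]-K[1,2])/K[1,1],1.]);return T[:3,3],d/np.linalg.norm(d)
def plane(n,uv,z):
    o,d=ray(n,uv);return o+d*(z-o[2])/d[2]
def tri(a,b):
    o1,d1=ray("scene",a);o2,d2=ray("side",b)
    t=np.linalg.lstsq(np.c_[d1,-d2],o2-o1,rcond=None)[0]
    p,q=o1+t[0]*d1,o2+t[1]*d2
    return (p+q)/2,np.linalg.norm(p-q)
def proj(n,P):
    c=C[n];K=c["intrinsics"];T=c["world_from_camera"];q=T[:3,:3].T@(np.asarray(P,float)-T[:3,3]);return (K@q/q[2])[:2]
def crop(f,x0,y0,w,h,s,name):
    o=cv2.resize(np.ascontiguousarray(f[y0:y0+h,x0:x0+w,::-1]),None,fx=s,fy=s,interpolation=cv2.INTER_CUBIC)
    for i in range(0,w,10):
        cv2.putText(o,str(x0+i),(int((i)*s),8),0,.3,(0,255,0),1) if i%20==0 else None; cv2.line(o,(int((i+.5)*s),10),(int((i+.5)*s),14),(0,255,0),1)
    for i in range(0,h,10):
        cv2.putText(o,str(y0+i),(0,int((i+.5)*s)+3),0,.3,(0,255,0),1)
    cv2.imwrite("pics/"+name,o)
E
python3 - <<'E'
from h import *
s=np.load("pics/scene0.npy");d=np.load("pics/side0.npy")
crop(s,95,150,150,140,5,"a1.png");crop(s,235,110,135,140,4.2,"a2.png")
crop(d,210,85,165,115,4.8,"a3.png");crop(d,135,180,190,160,3.7,"a4.png")
E
```

```text
(no output)
```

View pics/a1.png

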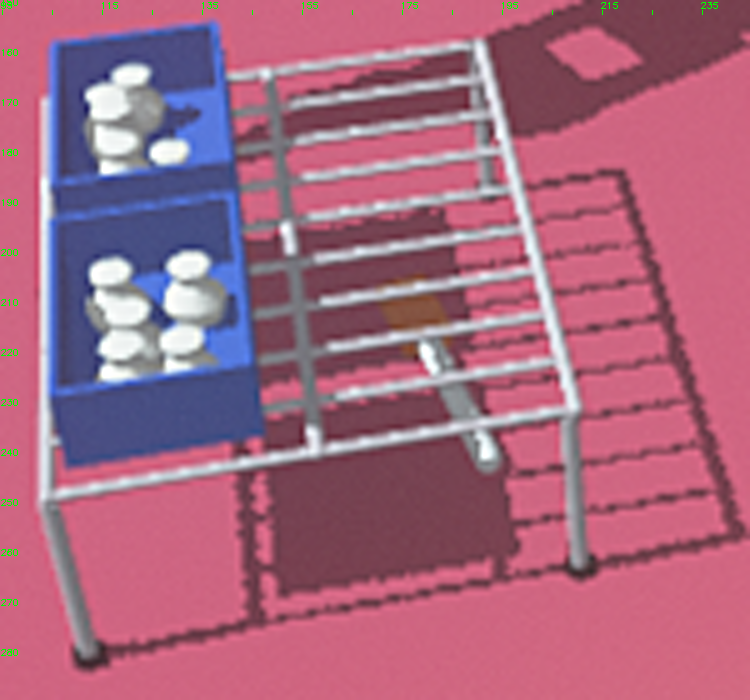

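View pics/a2.png

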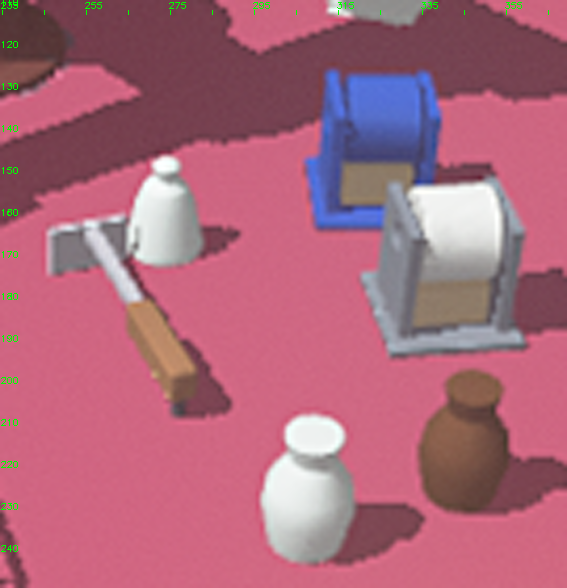

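View pics/a3.png

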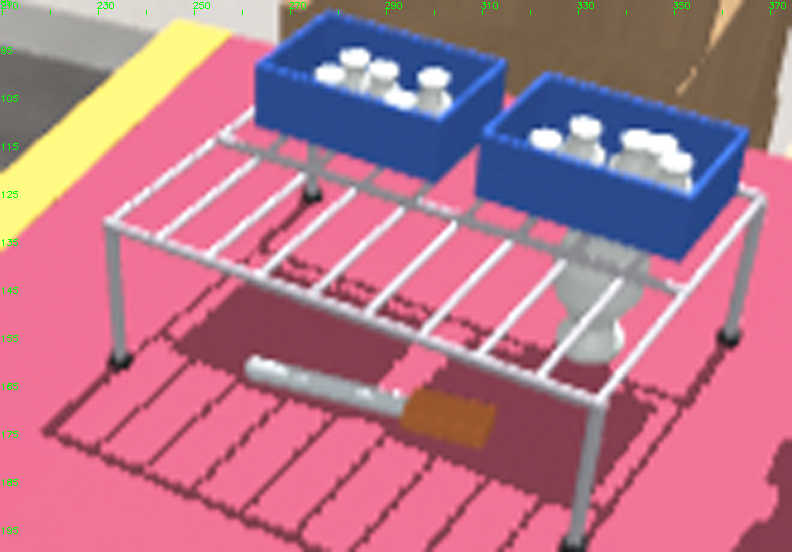

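View pics/a4.png

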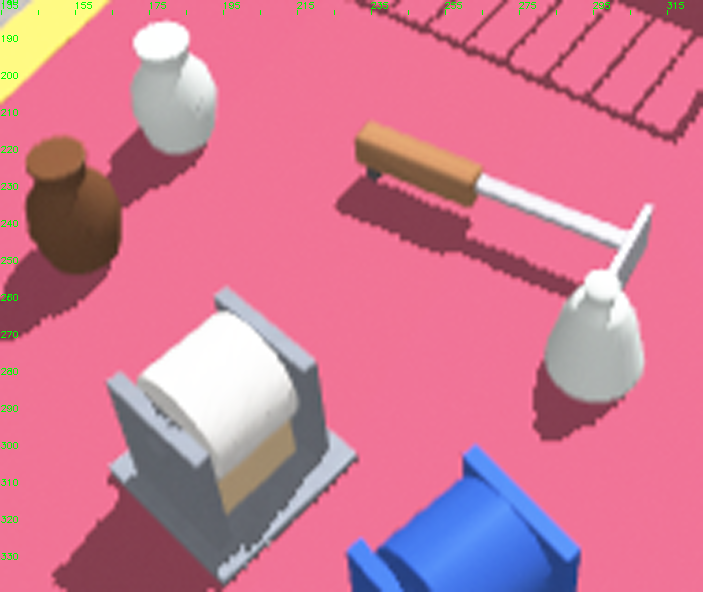

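Run:
```python
from h import *
np.set_printoptions(precision=1,suppress=True)
A1=lambda x,y:(95+x/5-.5,150+y/5-.5)
A2=lambda x,y:(235+x/4.2-.5,110+y/4.2-.5)
A3=lambda x,y:(210+x/4.8-.5,85+y/4.8-.5)
A4=lambda x,y:(135+x/3.7-.5,180+y/3.7-.5)
def T(n,a,b):
    p,e=tri(a,b);print(n,p*1e3,"err",round(e*1e3,1))
def P(n,c,a,z): print(n,c,plane(c,a,z)*1e3)
T("corner A(front +x)",A1(573,408),A3(112,220))
T("corner B(front robot)",A1(481,43),A3(601,402))
P("footA","scene",A1(580,570),0);P("footA","side",A3(121,362),0)
P("footB","scene",A1(487,190),0);P("footB","side",A3(574,547),0)
P("footC","scene",A1(90,658),0);P("footD","side",A3(729,340),0)
T("tip",A1(490,460),A3(250,368));T("shoulder",A1(427,343),A3(404,402))
P("tip","scene",A1(490,460),.008);P("tip","side",A3(250,368),.008);P("sh","scene",A1(427,343),.008);P("sh","side",A3(404,402),.008);P("end","side",A3(490,425),.008);P("end","scene",A1(395,280),.012)
for i,a in enumerate([(50,274),(130,258)]):P("footlow%d"%i,"scene",A2(*a),0)
for i,a in enumerate([(48,230),(127,217)]):P("foottop%d"%i,"scene",A2(*a),.044)
P("grip inner top","scene",A2(140,305),.048);P("grip end top","scene",A2(182,373),.048)
P("grip end top mid","side",A4(364,135),.048);P("grip inner top mid","side",A4(478,175),.048);P("shank/foot","side",A4(632,240),.042)
P("foot top end","side",A4(651,206),.044)
for a,b in [((365,278),(110,468)),((393,345),(225,578)),((523,337),(355,455))]: T("base",A2(*a),A4(*b));P("b","scene",A2(*a),.008 if a!=(393,345) else .0)
for a,b in [((390,182),None),((500,180),None)]: P("platetop","scene",A2(*a),.105)
for b in [(222,290),(315,362),(115,378),(210,462)]: P("platetop","side",A4(*b),.105)
for n,b in [("vase","a"),]:pass
P("vase base","scene",A2(308,548),.0);P("bell base","scene",A2(167,245),.0);P("bell","side",A4(595,380),0);P("vase","side",A4(178,135),0)
P("brown","side",A4(78,255),0)
P("urn","side",A3(590,345),0)
P("urn top tray","side",A3(600,240),.06)
```

```text
corner A(front +x) [ 762.9 -297.   122.3] err 4.0
corner B(front robot) [ 405.3 -249.   122. ] err 4.2
footA scene [ 764.1 -298.7    0. ]
footA side [ 764.1 -301.1    0. ]
footB scene [ 402.9 -252.6    0. ]
footB side [ 406.3 -255.9    0. ]
footC scene [ 729.7 -562.3    0. ]
footD side [ 372.5 -518.7    0. ]
tip [ 670.3 -323.8    9.9] err 0.0
shoulder [ 555.9 -332.7   11.3] err 1.3
tip scene [ 668.3 -323.4    8. ]
tip side [ 671.4 -326.     8. ]
sh scene [ 552.9 -331.7    8. ]
sh side [ 557.1 -337.5    8. ]
end side [ 494.3 -339.5    8. ]
end scene [ 490.  -336.3   12. ]
footlow0 scene [400.3 -52.8   0. ]
footlow1 scene [403.   19.2   0. ]
foottop0 scene [398.7 -53.7  44. ]
foottop1 scene [404.6  14.9  44. ]
grip inner top scene [528.2 -25.7  48. ]
grip end top scene [618.7 -29.9  48. ]
grip end top mid side [611.2 -23.   48. ]
grip inner top mid side [518.  -24.2  48. ]
shank/foot side [399.  -21.4  42. ]
foot top end side [397.4 -54.3  44. ]
base [583.9 218.2  36.6] err 130.7
b scene [511.7 186.3   8. ]
base [540.4 240.  -64.3] err 61.5
b scene [592.4 169.2   0. ]
base [552.9 235.7 -10.3] err 143.6
b scene [630.  265.8   8. ]
platetop scene [518.5 195.2 105. ]
platetop scene [548.  279.3 105. ]
platetop side [595.  173.8 105. ]
platetop side [517.8 193.  105. ]
platetop side [615.2 252.5 105. ]
platetop side [536.1 272.4 105. ]
vase base scene [778.5  -1.7   0. ]
bell base scene [396.6  56.5   0. ]
bell side [388.2  66.7   0. ]
vase side [769.4   2.7   0. ]
brown side [764.1 133.7   0. ]
urn side [ 462.7 -468.6    0. ]
urn top tray side [ 477.7 -514.1   60. ]
```

Geometry so far:
- **Rack:** front corners at (763,-298) and (405,-251), which are 361 mm apart (360 expected). Rack yaw is -7.5°.
- **Spindle:** tip (670,-325), shoulder (555,-334), grip end (492,-339).
- **Hook:** yaw about 178°, origin (566,-25), foot (401,-18).
- **Stand:** near plate runs (595,174)–(518,193), which is 80 wide. The axis is along about (0.24,0.97), and the near plate faces the rack.
- **Blanks:** the bell is at (392,61), the vase at (774,0), and the urn under the rack at about (470,-480).

I'll move to above the hook's grip, at its x=+30, which is world (536,-24).

Request:
{"api": "servo_tool", "payload": {"deltas": [[[60, 24, 46, 0, -0.8], [60, 48, 92, 0, -1.6], [60, 72, 138, 0, -2.4], [60, 96, 184, 0, -3.2], [60, 120, 230, 0, -4.25]]]}}

```text
time: 0.78
tool_pos: [0.3711, -0.3408, 0.25]
tool_rot: [-0.0, 1.0, -0.018, -0.0]
contact_force: [0.4, 0.1, -0.0]
gripper_width: 0.704
```

Request:
{"api": "servo_tool", "payload": {"deltas": [[[60, 28, 54, 0, 0], [60, 56, 108, 0, 0], [60, 84, 162, -20, 0], [60, 112, 216, -40, 0], [60, 140, 270, -60, 0]]]}}

```text
time: 1.4
tool_pos: [0.5092, -0.0744, 0.1912]
tool_rot: [0.0, 1.0, -0.016, 0.0]
contact_force: [0.5, -0.5, 0.1]
gripper_width: 0.702
```

Request:
{"api": "servo_tool", "payload": {"deltas": [[[60, 25, 48, -20, 0], [60, 25, 48, -40, 0], [60, 25, 48, -40, 0]]]}}

```text
time: 1.78
tool_pos: [0.532, -0.0282, 0.1492]
tool_rot: [-0.0, 1.0, -0.016, -0.003]
contact_force: [-0.5, -1.0, 0.2]
gripper_width: 0.698
```

Run:
```python
from h import *
s=state();print(s['time'],s['tool_pos'],s['tool_rot'],s['joint_pos'])
c=calibration("wrist");print(np.round(c["world_from_camera"],4).tolist())
f=grab_frame("wrist");np.save("pics/w1.npy",f);crop(f,0,0,512,384,1.5,"w1.png")
```

```text
1.775 [ 0.53200117 -0.02818905  0.14923182] [-1.93071632e-04  9.99870888e-01 -1.58715634e-02 -2.50265427e-03] [-1.92423207e-01 -8.01276177e-02  1.91806419e+00 -5.16615324e-04
  1.30865145e+00  1.41025281e+00]
[[-0.0331, -0.9564, -0.2901, 0.6047], [-0.9995, 0.0313, 0.0107, -0.0311], [-0.0011, 0.2903, -0.9569, 0.2733], [0.0, 0.0, 0.0, 1.0]]
```

View pics/w1.png

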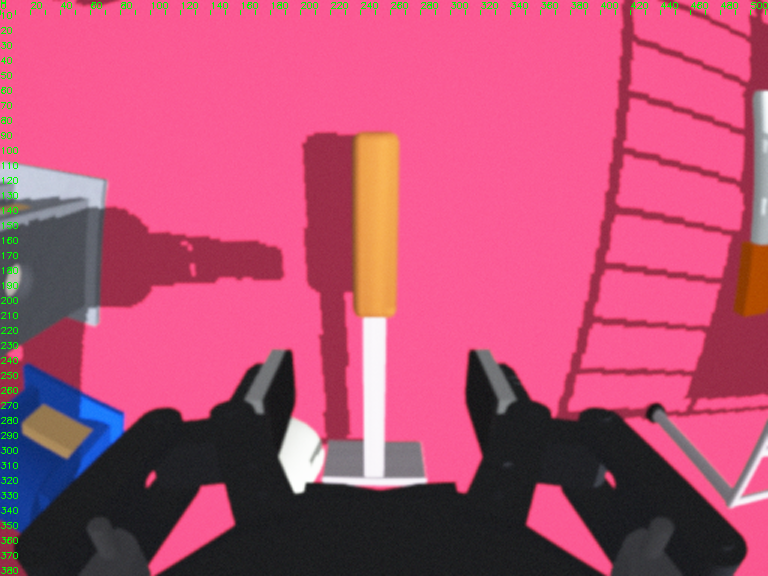

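The wrist view shows the hook's grip straight ahead, centred at column 250. The bell is at (200,305) and the spindle at the far right. I'll compute the hook's x extent and y with the fisheye model.

```bash
cat >> h.py <<'E'
def wplane(c,uv,z):
    K=c["intrinsics"];T=c["world_from_camera"];d=np.array([uv[0]-K[0,2],uv[1]-K[1,2]]);r=np.linalg.norm(d);t=r/K[0,0]
    v=np.r_[d/max(r,1e-9)*np.sin(t),np.cos(t)];v=T[:3,:3]@v;o=T[:3,3];return o+v*(z-o[2])/v[2]
E
python3 - <<'E'
from h import *
c=calibration("wrist")
A=lambda x,y:(x/1.5-.5,y/1.5-.5)
for n,p,z in [("grip near",(375,314),.048),("grip far",(377,134),.048),("foot top mid",(374,482),.044),("tip",(762,90),.016),("shoulder up",(755,243),.012),("grip L",(355,220),.045),("grip R",(398,220),.045),("near hole?",(18,278),.08)]:
    print(n,np.round(wplane(c,A(*p),z)*1e3,1))
E
```

```text
grip near [521.6 -25.8  48. ]
grip far [616.7 -30.3  48. ]
foot top mid [398.7 -20.2  44. ]
tip [ 672.5 -322.    16. ]
shoulder up [ 552.1 -325.7   12. ]
grip L [572.7 -17.3  45. ]
grip R [571.9 -39.6  45. ]
near hole? [559.2 183.8  80. ]
```

Request:
{"api": "servo_tool", "payload": {"deltas": [[[60, 6, 1, -40, 0], [60, 6, 1, -80, 0], [60, 6, 1, -114, 0], [60, 6, 1, -116, 0]]]}}

```text
time: 2.33
tool_pos: [0.5378, -0.0284, 0.034]
tool_rot: [-0.0, 1.0, -0.017, -0.002]
contact_force: [-0.1, 0.4, -0.6]
gripper_width: 0.707
```

Request:
{"api": "servo_tool", "payload": {"deltas": [[[10, 0, 0, 0, 0], [10, 0, 0, 0, 0], [10, 0, 0, 0, 0], [10, 0, 0, 0, 0], [10, 0, 0, 0, 0]]]}}

```text
time: 2.95
tool_pos: [0.5417, -0.0279, 0.0385]
tool_rot: [0.001, 1.0, -0.016, 0.002]
contact_force: [-0.2, -0.8, 6.7]
gripper_width: 0.271
```

Request:
{"api": "servo_tool", "payload": {"deltas": [[[10, 0, 0, 5, 0], [10, 0, 0, 15, 0], [10, 3, -5, 35, 0], [10, 10, -10, 50, 0], [10, 10, -10, 50, 0]]]}}

```text
time: 3.58
tool_pos: [0.5515, -0.038, 0.0878]
tool_rot: [0.0, 1.0, -0.016, 0.002]
contact_force: [0.8, 0.7, -2.0]
gripper_width: 0.269
```

Run:
```python
from h import *
s=state();print(s['time'],s['tool_pos'],s['tool_rot'],s['joint_pos'])
f=grab_frame("side");crop(f,120,60,260,260,2.3,"s2.png")
f=grab_frame("scene");crop(f,90,100,230,190,3.3,"c2.png")
```

```text
3.575 [ 0.55152215 -0.03795025  0.08783396] [ 3.67599160e-04  9.99864322e-01 -1.63444229e-02  2.01544050e-03] [-2.03340235e-01  3.81262123e-02  1.91391517e+00  2.91234264e-05
  1.18545398e+00  1.40013557e+00]
```

View pics/s2.png

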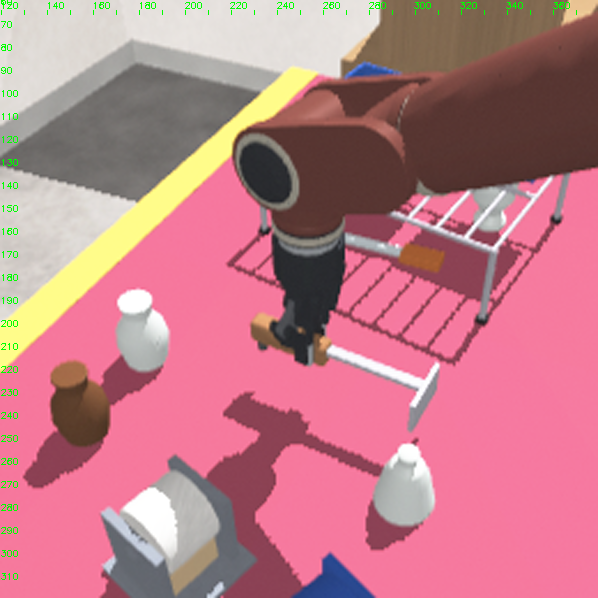

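View pics/c2.png

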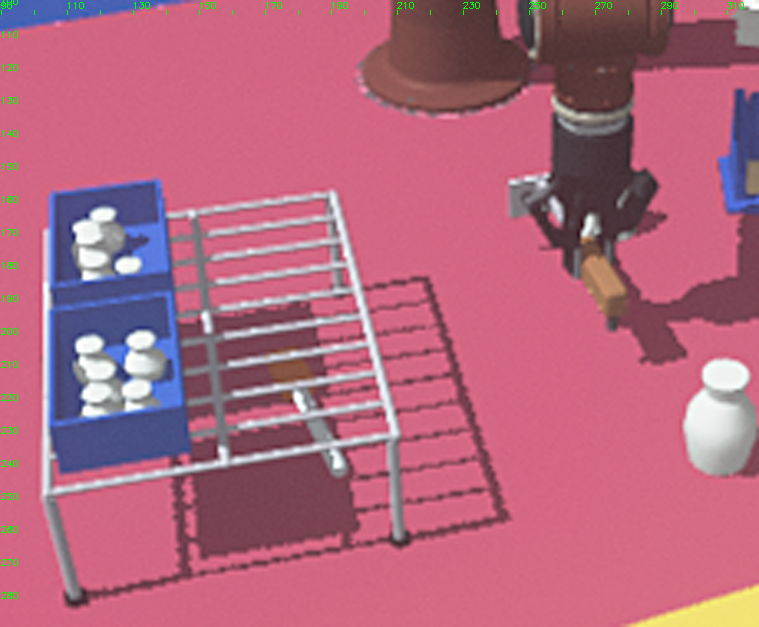

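The hook is held level, about 49 mm up. Now I'll turn it by +97° (foot towards the rack) at a clear spot.

Request:
{"api": "servo_tool", "payload": {"deltas": [[[10, 10, -10, 0, 1.7], [10, 20, -20, 0, 3.4], [10, 34, -25, 0, 5.1], [10, 34, -25, 0, 6.8], [10, 34, -25, 0, 8.5]]]}}

```text
time: 4.3
tool_pos: [0.5828, -0.062, 0.0841]
tool_rot: [-0.001, 0.908, 0.419, -0.001]
contact_force: [0.2, -0.7, -1.9]
gripper_width: 0.27
```

Request:
{"api": "servo_tool", "payload": {"deltas": [[[10, 0, 0, 0, 1.7], [10, 0, 0, 0, 3.4], [10, 0, 0, -5, 5.1], [10, 0, 0, -10, 6.8], [10, 0, 0, -18, 7.65]]]}}

```text
time: 4.92
tool_pos: [0.5828, -0.062, 0.0663]
tool_rot: [-0.001, 0.674, 0.739, -0.0]
contact_force: [0.1, -1.2, -1.7]
gripper_width: 0.269
```

Request:
{"api": "servo_tool", "payload": {"deltas": [[[10, 0, 0, -18, 0], [10, 0, 0, -22, 0], [10, 0, 0, -22, 0]]]}}

```text
time: 5.3
tool_pos: [0.583, -0.0622, 0.0446]
tool_rot: [-0.001, 0.676, 0.737, -0.001]
contact_force: [0.2, -0.1, -0.7]
gripper_width: 0.266
```

Run:
```python
from h import *
s=state();q=s['tool_rot'];print(s['time'],s['tool_pos'],np.degrees(2*np.arctan2(q[2],q[1])),s['joint_pos'])
f=grab_frame("side");np.save("pics/s3.npy",f);crop(f,180,60,220,190,3.4,"s3.png")
f=grab_frame("scene");np.save("pics/c3.npy",f);crop(f,90,100,230,190,3.3,"c3.png")
```

```text
5.3 [ 0.58298622 -0.0621565   0.04460982] 95.01291649620582 [-2.33122593e-01  1.77638132e-01  1.84537162e+00  1.89356097e-05
  1.12069033e+00 -3.20622747e-01]
```

View pics/s3.png

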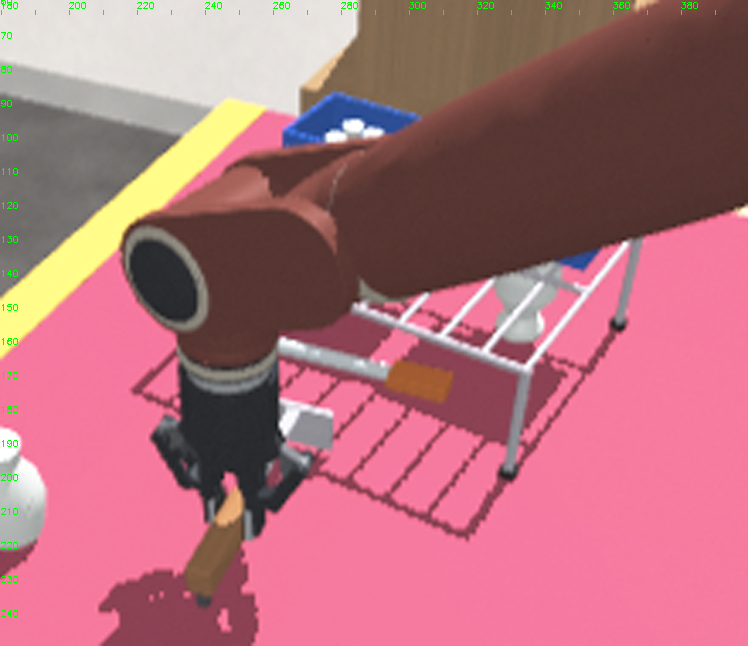

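View pics/c3.png

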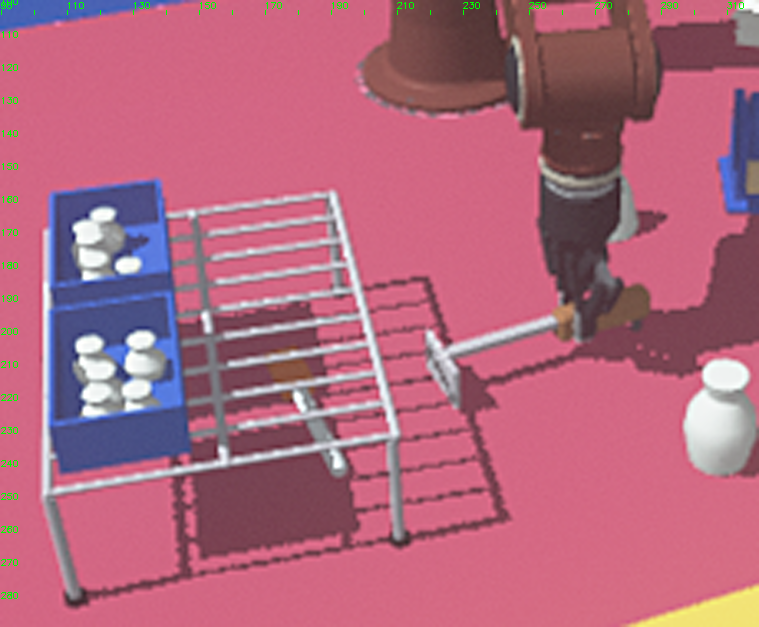

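Run:
```python
from h import *
A=lambda x,y:(90+x/3.3-.5,100+y/3.3-.5); B=lambda x,y:(180+x/3.4-.5,60+y/3.4-.5)
for z in (0,.006,.015): print(z,plane("scene",A(460,408),z)*1e3,plane("scene",A(428,359),z)*1e3)
for z in (.044,.05,.06): print(z,plane("scene",A(456,371),z)*1e3,plane("scene",A(430,332),z)*1e3,plane("side",B(332,412),z)*1e3)
print(tri(A(430,332),B(332,412)))
```

```text
0 [ 621.93560959 -195.09440992    0.        ] [ 5.42486273e+02 -2.00575676e+02 -1.11022302e-13]
0.006 [ 628.42207551 -197.15011243    6.        ] [ 549.47940975 -202.59642244    6.        ]
0.015 [ 638.15177439 -200.23366618   15.        ] [ 559.96911516 -205.62754281   15.        ]
0.044 [ 619.62953046 -196.79983181   44.        ] [ 556.16952103 -201.08598572   44.        ] [ 564.51632254 -215.91440515   44.        ]
0.05 [ 626.44965813 -198.94497997   50.        ] [ 563.41420642 -203.20245881   50.        ] [ 561.79490437 -209.43619798   50.        ]
0.06 [ 637.81653758 -202.5202269    60.        ] [ 575.48868206 -206.72991397   60.        ] [ 557.25920742 -198.63918604   60.        ]
(array([ 0.56212933, -0.20498069,  0.05134894]), np.float64(0.005123584210106137))
```

The foot is at about (593,-200), 6 mm up and parallel to the spindle, as predicted. I'll raise it 22 mm, go in over the spindle, and then lower it.

Request:
{"api": "servo_tool", "payload": {"deltas": [[[10, 0, 0, 12, 0], [10, 0, 0, 22, 0], [10, 1, -40, 22, 0], [10, 2, -80, 22, 0], [10, 3, -110, 22, 0]]]}}

```text
time: 6.02
tool_pos: [0.5874, -0.1741, 0.0695]
tool_rot: [0.001, 0.675, 0.737, 0.0]
contact_force: [0.5, 0.1, -1.9]
gripper_width: 0.27
```

Request:
{"api": "servo_tool", "payload": {"deltas": [[[10, 0, -20, 0, 0], [10, 0, -36, 0, 0], [10, 0, -40, 0, 0], [10, 0, -40, 0, 0]]]}}

```text
time: 6.52
tool_pos: [0.5867, -0.212, 0.0676]
tool_rot: [-0.0, 0.675, 0.738, 0.0]
contact_force: [0.2, 0.3, -1.9]
gripper_width: 0.274
```

Run:
```python
from h import *
s=state();q=s['tool_rot'];print(s['time'],s['tool_pos'],np.degrees(2*np.arctan2(q[2],q[1])),s['contact_force'])
f=grab_frame("side");np.save("pics/s4.npy",f);crop(f,200,60,180,160,3.7,"s4.png")
f=grab_frame("scene");np.save("pics/c4.npy",f);crop(f,90,130,190,150,4,"c4.png")
```

```text
6.525 [ 0.58667246 -0.2119567   0.06763357] 95.05796797546537 [ 0.23360482  0.27933842 -1.88671429]
```

View pics/s4.png

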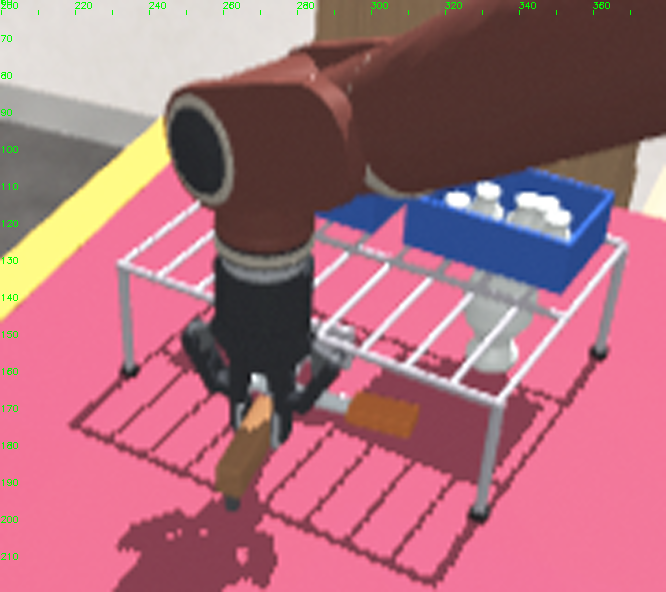

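View pics/c4.png

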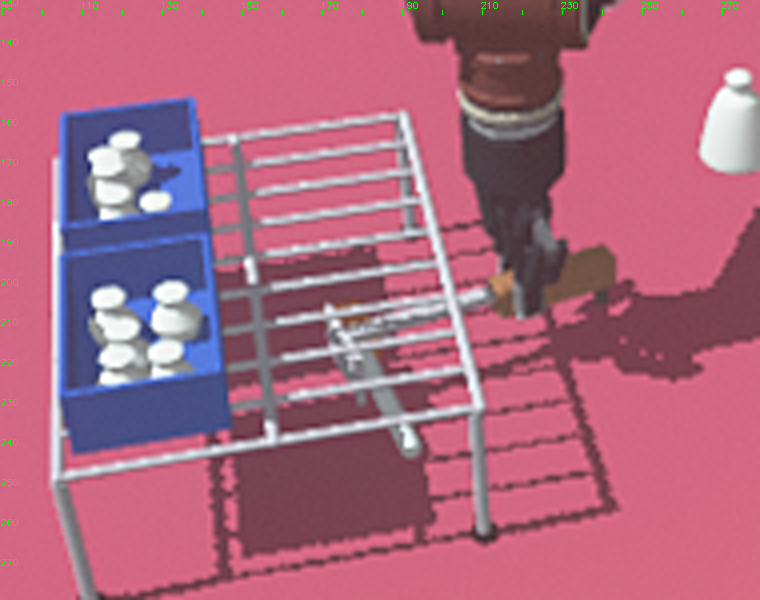

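Run:
```python
from h import *
A=lambda x,y:(90+x/4-.5,130+y/4-.5)
for z in (.068,.073): print(plane("scene",A(329,307),z)*1e3)
print(plane("scene",A(360,403),.029)*1e3,plane("scene",A(410,447),.008)*1e3)
```

```text
[ 560.84532649 -352.93025207   68.        ]
[ 567.02178201 -353.8726465    73.        ]
[ 630.16093436 -350.55769928   29.        ] [ 666.77493598 -324.49352039    8.        ]
```

The foot is behind the spindle: its face is at y≈-350 and the shaft's back side at -338. It spans x 562–630, just past the shoulder. I'll lower it and pull gently.

Request:
{"api": "servo_tool", "payload": {"deltas": [[[10, 0, 0, -12, 0], [10, 0, 0, -22, 0], [10, 0, 0, -26, 0], [10, 0, 0, -26, 0]]]}}

```text
time: 7.12
tool_pos: [0.5863, -0.2121, 0.0409]
tool_rot: [-0.001, 0.675, 0.738, -0.0]
contact_force: [-0.2, 0.5, -2.0]
gripper_width: 0.27
```

Request:
{"api": "servo_tool", "payload": {"deltas": [[[10, 0, 5, 0, 0], [10, 0, 10, 0, 0], [10, 0, 16, 0, 0], [10, -1, 22, 0, 0], [10, -2, 28, 0, 0]]]}}

```text
time: 7.75
tool_pos: [0.5848, -0.1841, 0.042]
tool_rot: [0.0, 0.675, 0.738, -0.0]
contact_force: [0.3, -0.9, -0.6]
gripper_width: 0.269
```

Run:
```python
from h import *
s=state();q=s['tool_rot'];print(s['time'],s['tool_pos'],np.degrees(2*np.arctan2(q[2],q[1])),s['contact_force'])
f=grab_frame("side");np.save("pics/s5.npy",f);crop(f,200,60,180,160,3.7,"s5.png")
f=grab_frame("scene");np.save("pics/c5.npy",f);crop(f,90,130,190,150,4,"c5.png")
```

```text
7.75 [ 0.58480819 -0.18405683  0.04196861] 95.0669922554314 [ 0.32975282 -0.90275151 -0.5729482 ]
```

View pics/s5.png

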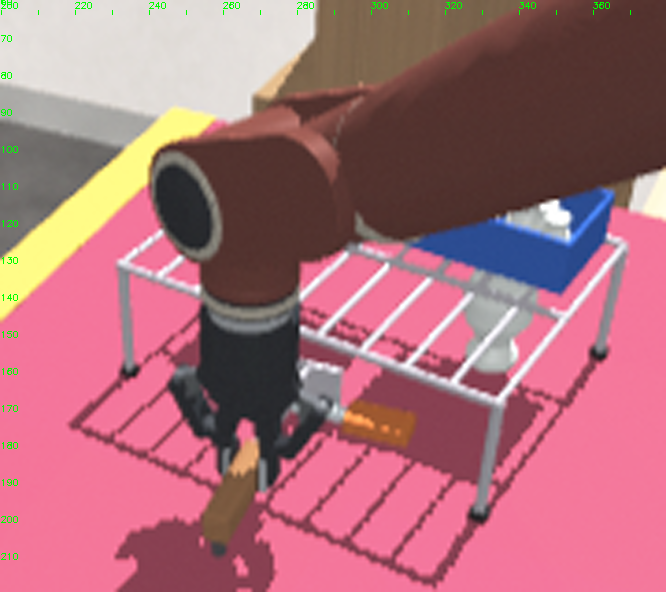

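View pics/c5.png

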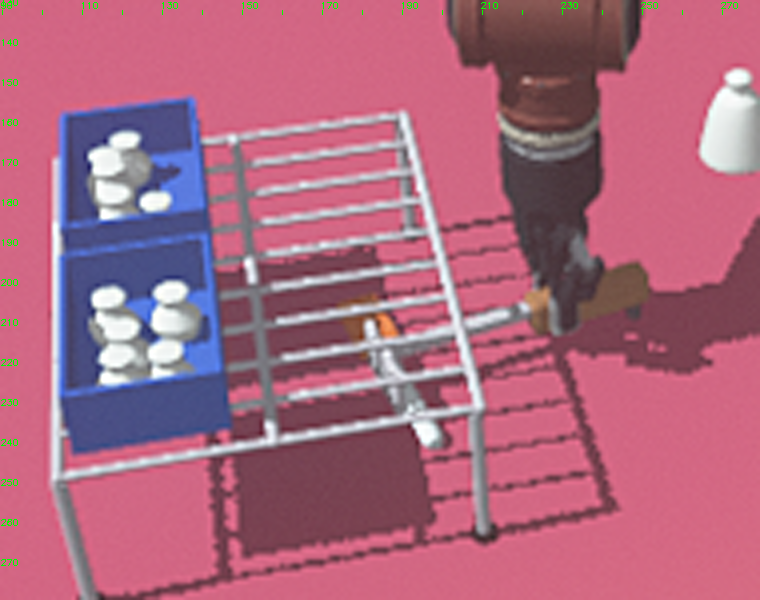

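Run:
```python
from h import *
A=lambda x,y:(90+x/4-.5,130+y/4-.5);B=lambda x,y:(200+x/3.7-.5,60+y/3.7-.5)
print("tip",plane("scene",A(432,438),.008)*1e3)
for p in [(345,412),(410,442),(413,412),(352,398)]: print(plane("side",B(*p),0.008)*1e3)
print(plane("side",B(347,415),.008)*1e3,plane("side",B(411,427),.008)*1e3)
```

```text
tip [ 663.44527875 -306.88416703    8.        ]
[ 554.63404003 -323.27122604    8.        ]
[ 487.62154311 -309.1785094     8.        ]
[ 499.6051393  -349.72289825    8.        ]
[ 556.57018093 -344.84075683    8.        ]
[ 551.39827533 -320.07899916    8.        ] [ 493.93185284 -328.98723256    8.        ]
```

The spindle is moving: tip (664,-307), end (494,-329), turned only about 3°. I'll continue the pull with a slight shift in -x.

Request:
{"api": "servo_tool", "payload": {"deltas": [[[10, -1, 8, 0, 0], [10, -2, 16, 0, 0], [10, -3, 24, 0, 0], [10, -4, 32, 0, 0], [10, -4, 40, 0, 0]]]}}

```text
time: 8.48
tool_pos: [0.5806, -0.1438, 0.0417]
tool_rot: [-0.0, 0.675, 0.738, -0.0]
contact_force: [0.5, -0.1, -0.9]
gripper_width: 0.275
```

Run:
```python
from h import *
s=state();q=s['tool_rot'];print(s['time'],s['tool_pos'],np.degrees(2*np.arctan2(q[2],q[1])),s['contact_force'])
f=grab_frame("side");np.save("pics/s5.npy",f);crop(f,200,60,180,160,3.7,"s6.png")
f=grab_frame("scene");np.save("pics/c5.npy",f);crop(f,90,130,190,150,4,"c6.png")
```

```text
8.475 [ 0.58060572 -0.14377546  0.04172977] 95.05508135441374 [ 0.53375234 -0.08771947 -0.87016345]
```

View pics/s6.png

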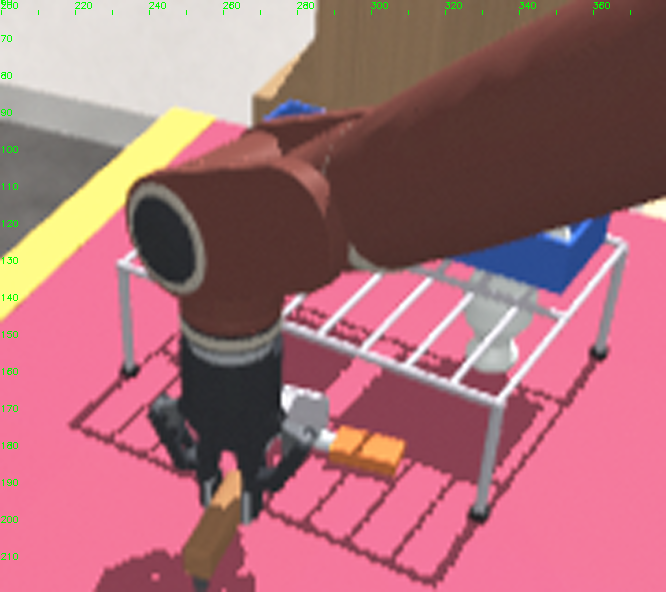

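View pics/c6.png

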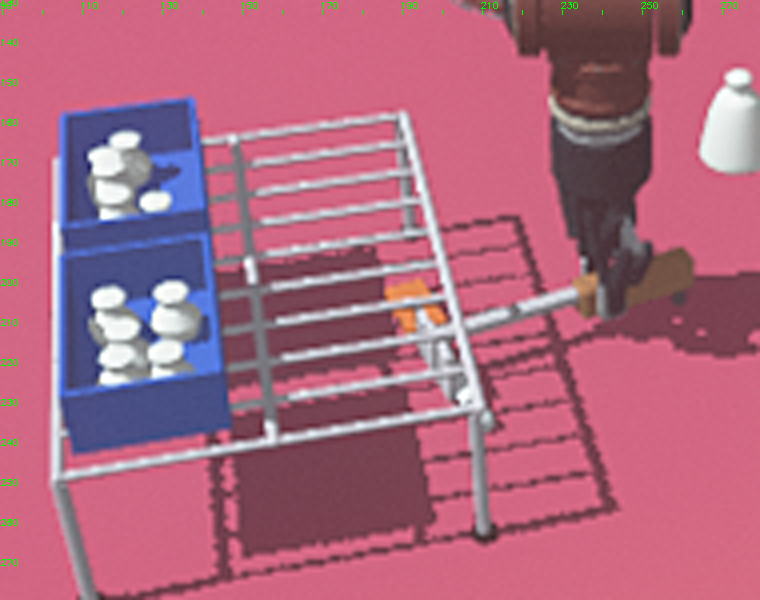

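Request:
{"api": "servo_tool", "payload": {"deltas": [[[10, 0, 10, 0, 0], [10, 0, 20, 0, 0], [10, -1, 30, 0, 0], [10, -1, 40, 0, 0], [10, -2, 50, 0, 0]]]}}

```text
time: 9.2
tool_pos: [0.5787, -0.0936, 0.0418]
tool_rot: [0.0, 0.675, 0.738, 0.0]
contact_force: [0.8, 0.0, -1.9]
gripper_width: 0.269
```

Request:
{"api": "servo_tool", "payload": {"deltas": [[[10, 0, 10, 0, 0], [10, 0, 20, 0, 0], [10, 0, 30, 0, 0], [10, 0, 40, 0, 0], [10, 0, 52, 0, 0]]]}}

```text
time: 9.82
tool_pos: [0.5787, -0.0417, 0.0417]
tool_rot: [0.0, 0.675, 0.738, -0.0]
contact_force: [0.6, -1.0, -1.4]
gripper_width: 0.273
```

Run:
```python
from h import *
s=state();q=s['tool_rot'];print(s['time'],s['tool_pos'],np.degrees(2*np.arctan2(q[2],q[1])),s['contact_force'])
f=grab_frame("side");np.save("pics/s5.npy",f);crop(f,190,90,190,160,3.7,"s7.png")
f=grab_frame("scene");np.save("pics/c5.npy",f);crop(f,130,130,190,150,4,"c7.png")
```

```text
9.825 [ 0.57872444 -0.04170513  0.04172589] 95.04190488369309 [ 0.55704473 -0.95160857 -1.44968155]
```

View pics/s7.png

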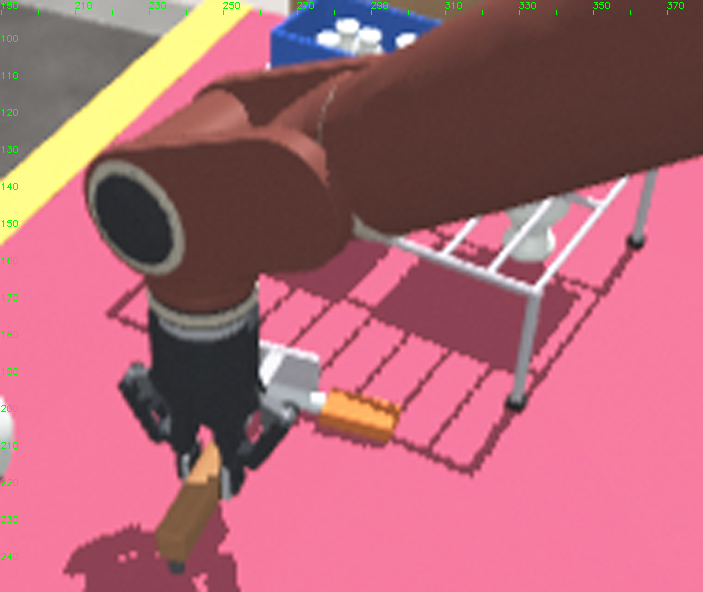

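View pics/c7.png

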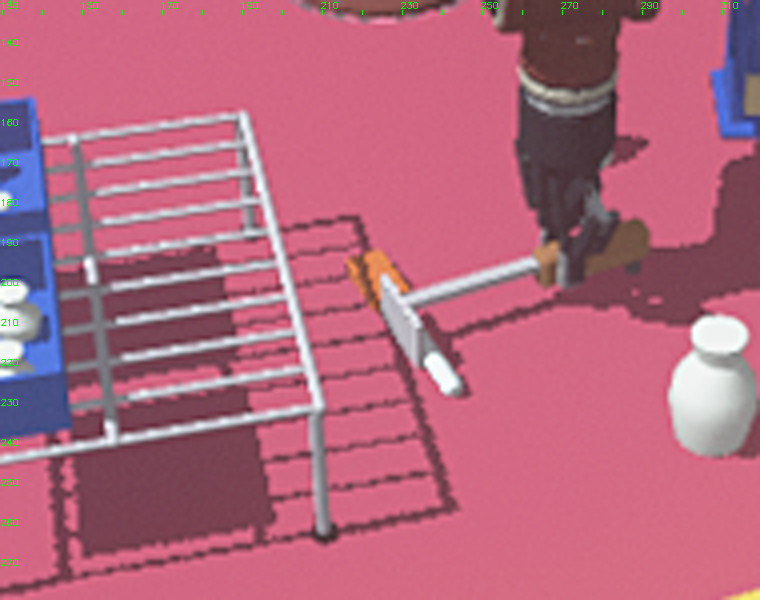

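The spindle is wholly out; its grip end is at about (485,-195), roughly 65 mm beyond the edge. I'll drag it another 20 mm, back off, lift the hook over the spindle, and set it down to the +x/+y side.

Request:
{"api": "servo_tool", "payload": {"deltas": [[[10, 0, 10, 0, 0], [10, 0, 20, 0, 0], [10, 0, 20, 0, 0], [10, 1, 12, 0, 0], [10, 1, 12, 0, 0]]]}}

```text
time: 10.55
tool_pos: [0.5799, -0.0312, 0.0419]
tool_rot: [0.0, 0.676, 0.737, 0.0]
contact_force: [0.5, -0.1, -1.7]
gripper_width: 0.273
```

Request:
{"api": "servo_tool", "payload": {"deltas": [[[10, 0, 0, 15, 0], [10, 0, 0, 38, 0], [10, 0, 0, 40, 0], [10, 20, 30, 40, 0], [10, 40, 60, 40, 0]]]}}

```text
time: 11.18
tool_pos: [0.6199, 0.03, 0.0816]
tool_rot: [-0.0, 0.676, 0.737, -0.0]
contact_force: [-1.0, -0.4, -1.8]
gripper_width: 0.271
```

Request:
{"api": "servo_tool", "payload": {"deltas": [[[10, 0, 20, 0, 0], [10, 0, 20, -20, 0], [10, 0, 20, -38, 0], [10, 0, 20, -43, 0], [10, 0, 20, -43, 0]]]}}

```text
time: 11.8
tool_pos: [0.6186, 0.049, 0.0386]
tool_rot: [-0.001, 0.676, 0.737, -0.001]
contact_force: [-5.1, 1.5, 5.7]
gripper_width: 0.272
```

Run:
```python
from h import *
s=state();q=s['tool_rot'];print(s['time'],s['tool_pos'],np.degrees(2*np.arctan2(q[2],q[1])),s['contact_force'])
f=grab_frame("side");np.save("pics/s5.npy",f);crop(f,150,110,220,170,3.4,"s8.png")
f=grab_frame("scene");np.save("pics/c5.npy",f);crop(f,170,120,190,150,4,"c8.png")
```

```text
11.8 [0.61862023 0.04899756 0.03857769] 94.96217796532821 [-5.08909291  1.49095921  5.68191895]
```

View pics/s8.png

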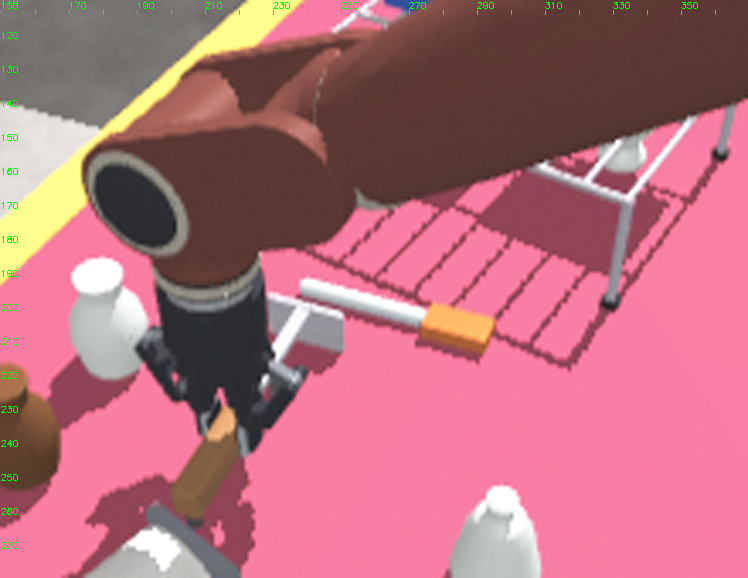

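View pics/c8.png

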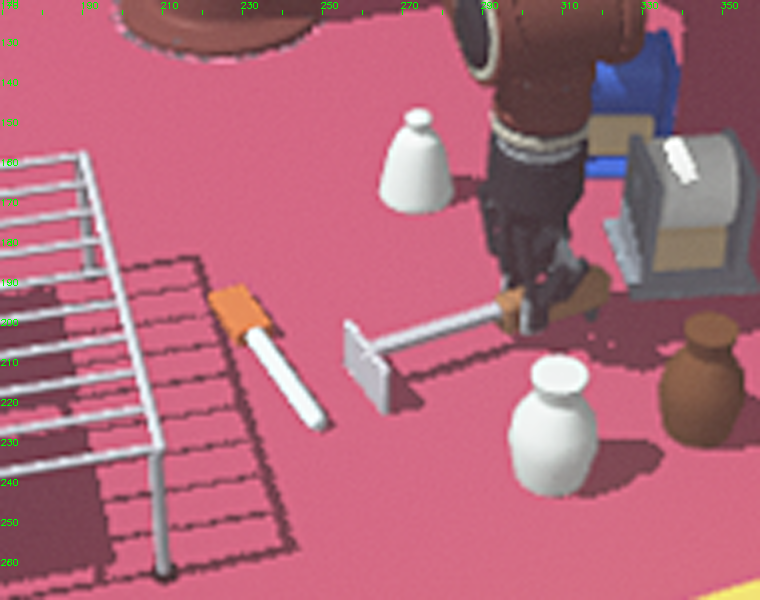

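The hook is on the bench, level. I'll release it, rise, and measure the spindle.

Request:
{"api": "servo_tool", "payload": {"deltas": [[[55, 0, 0, 0, 0], [55, 0, 0, 0, 0], [55, 0, 0, 0, 0], [55, 0, 0, 30, 0], [55, 0, 0, 70, 0]]]}}

```text
time: 12.52
tool_pos: [0.6185, 0.0495, 0.1077]
tool_rot: [-0.001, 0.675, 0.738, -0.001]
contact_force: [0.8, -0.4, -0.5]
gripper_width: 0.642
```

Request:
{"api": "servo_tool", "payload": {"deltas": [[[55, -10, -20, 40, 0], [55, -25, -60, 60, -1.5], [55, -40, -100, 60, -3], [55, -60, -140, 60, -4.5], [55, -60, -140, 60, -6]]]}}

```text
time: 13.15
tool_pos: [0.5586, -0.0927, 0.1686]
tool_rot: [0.0, 0.872, 0.489, -0.0]
contact_force: [-0.3, 0.8, 0.6]
gripper_width: 0.644
```

Run:
```python
from h import *
s=state();q=s['tool_rot'];print(s['time'],s['tool_pos'],np.degrees(2*np.arctan2(q[2],q[1])),s['contact_force'])
f=grab_frame("side");np.save("pics/s9.npy",f);crop(f,150,110,220,170,3.4,"s9.png")
f=grab_frame("scene");np.save("pics/c9.npy",f);crop(f,170,120,190,150,4,"c9.png")
```

```text
13.15 [ 0.55862403 -0.09274378  0.16862649] 58.54281506614995 [-0.34271434  0.78213976  0.62445565]
```

View pics/s9.png

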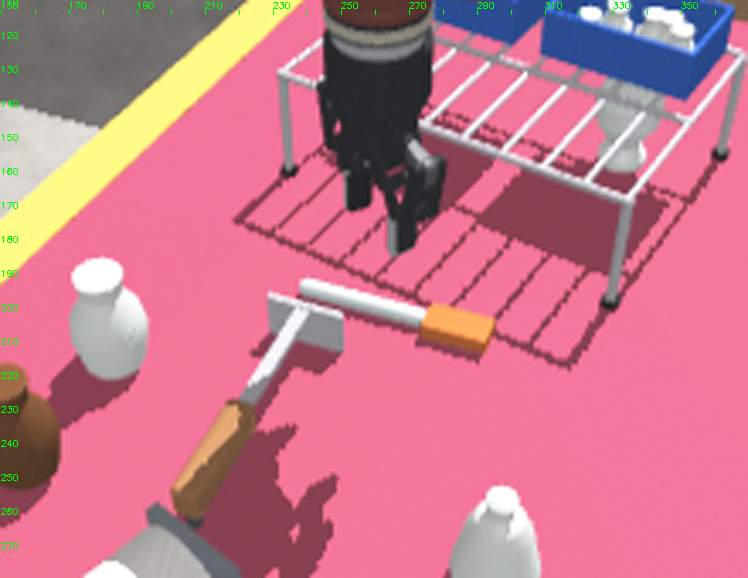

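View pics/c9.png

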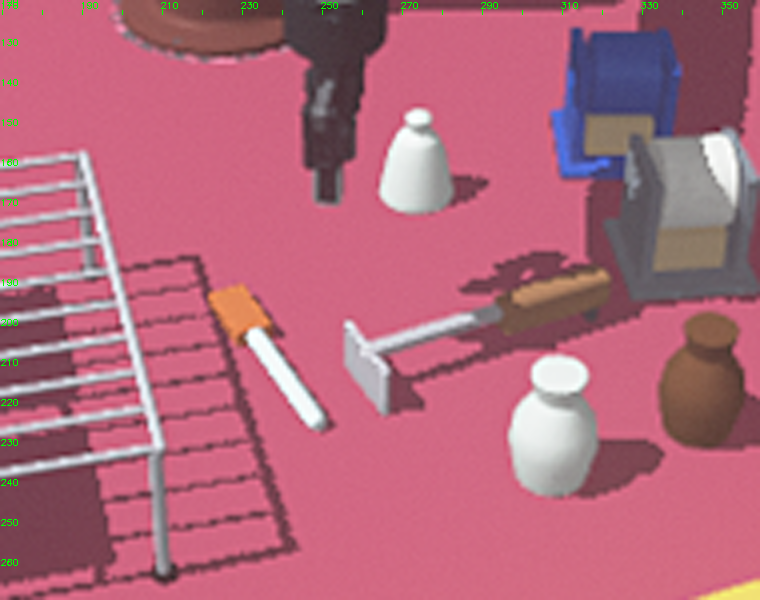

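Run:
```python
from h import *
A=lambda x,y:(170+x/4-.5,120+y/4-.5);B=lambda x,y:(150+x/3.4-.5,110+y/3.4-.5)
np.set_printoptions(precision=1,suppress=True)
print("tip",plane("scene",A(320,423),.008)*1e3,plane("side",B(302,288),.008)*1e3)
S=np.array([plane("scene",A(*p),.016)*1e3 for p in [(209,295),(243,284),(271,320),(239,332)]])
D=np.array([plane("side",B(*p),.016)*1e3 for p in [(430,303),(496,318),(484,346),(420,334)]])
print(S,S.mean(0));print(D,D.mean(0))
# mask in both: top-face
for n,f in (("scene",np.load("pics/c9.npy")),("side",np.load("pics/s9.npy"))):
    h=cv2.cvtColor(f,cv2.COLOR_RGB2HSV)
    m=cv2.inRange(h,(8,150,150),(20,255,255)); k,l,st,ce=cv2.connectedComponentsWithStats(m)
    for i in range(1,k):
        if st[i,4]>40:
            pts=np.argwhere(l==i)[:,::-1].astype(float);P=np.array([plane(n,p,.013)*1e3 for p in pts])[:,:2]
            r=cv2.minAreaRect(P.astype(np.float32));print(n,st[i,4],ce[i],P.mean(0),r)
```

```text
tip [ 662.7 -142.5    8. ] [ 662.8 -143.8    8. ]
[[ 490.2 -173.9   16. ]
 [ 486.3 -142.9   16. ]
 [ 539.9 -137.6   16. ]
 [ 545.1 -166.8   16. ]] [ 515.4 -155.3   16. ]
[[ 546.4 -168.6   16. ]
 [ 486.7 -176.3   16. ]
 [ 483.1 -140.    16. ]
 [ 538.2 -129.4   16. ]] [ 513.6 -153.6   16. ]
scene 113 [229.1 197.3] [ 515.8 -157.1] ((516.8997192382812, -156.50497436523438), (61.712886810302734, 34.39137649536133), 3.4097342491149902)
side 197 [284.2 206.1] [ 512.6 -152.9] ((513.6768188476562, -154.33140563964844), (60.76034927368164, 43.632076263427734), 4.598769664764404)
```

Both views agree: grip centre (514.5,-155), tip (663,-143), 149 mm apart (150 expected), yaw 4.6°. The hook is down at x≈620, clear of the rack. I'll go above the grasp point (519,-155) with yaw 4.6°.

Request:
{"api": "servo_tool", "payload": {"deltas": [[[60, -10, -15, 0, -1.7], [60, -20, -30, 0, -3.4], [60, -30, -45, 0, -5.1], [60, -39, -62, 0, -6.8], [60, -39, -62, 0, -8.5]]]}}

```text
time: 13.88
tool_pos: [0.5205, -0.1528, 0.1686]
tool_rot: [0.0, 0.998, 0.069, -0.0]
contact_force: [-0.4, -0.6, -0.7]
gripper_width: 0.7
```

Request:
{"api": "servo_tool", "payload": {"deltas": [[[60, 0, 0, -20, -0.5], [60, 0, 0, -50, -0.5], [60, 0, 0, -70, -0.5], [60, 0, 0, -70, -0.5]]]}}

```text
time: 14.38
tool_pos: [0.5195, -0.1515, 0.0966]
tool_rot: [-0.001, 0.999, 0.045, -0.002]
contact_force: [-0.6, -0.2, -0.4]
gripper_width: 0.701
```

Run:
```python
from h import *
s=state();q=s['tool_rot'];print(s['time'],s['tool_pos'],np.degrees(2*np.arctan2(q[2],q[1])),s['contact_force'],s['joint_pos'])
c=calibration("wrist");f=grab_frame("wrist");np.save("pics/w2.npy",f);crop(f,0,0,512,384,1.5,"w2.png")
h=cv2.cvtColor(f,cv2.COLOR_RGB2HSV);m=cv2.inRange(h,(6,150,120),(20,255,255));k,l,st,ce=cv2.connectedComponentsWithStats(m)
for i in range(1,k):
    if st[i,4]>200:
        pts=np.argwhere(l==i)[:,::-1].astype(float);P=np.array([wplane(c,p,.016)*1e3 for p in pts])[:,:2]
        print(st[i],P.mean(0),cv2.minAreaRect(P.astype(np.float32)))
```

```text
14.375 [ 0.5194952  -0.15147772  0.09662004] 5.148438995407954 [-0.64937929 -0.17326215 -0.41356005] [-4.21279781e-01  3.94520342e-03  1.93218733e+00  1.23556125e-05
  1.20977322e+00  1.05965494e+00]
[  0  50  42  39 955] [620.45742089  63.7654967 ] ((622.4017944335938, 58.109214782714844), (30.11394500732422, 54.77094268798828), 4.134128570556641)
[ 239  170   45   79 3321] [ 515.76106441 -157.50807006] ((515.1558837890625, -157.66603088378906), (61.73058319091797, 32.42216491699219), 4.943385124206543)
```

View pics/w2.png

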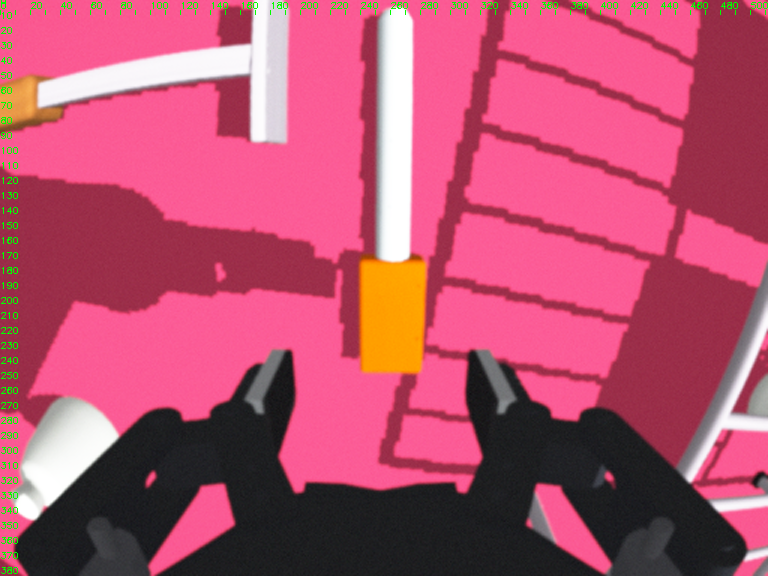

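The wrist view puts the grip at (515,-157.5), size 62×32, yaw 5°, between the fingers and about 5 mm to their right. I'll correct for that and descend.

Request:
{"api": "servo_tool", "payload": {"deltas": [[[60, 0, -5, -20, 0], [60, 0, -5, -45, 0], [60, 0, -5, -70, 0], [60, 0, -5, -73, 0], [60, 0, -5, -73, 0]]]}}

```text
time: 15.05
tool_pos: [0.5211, -0.1577, 0.0261]
tool_rot: [0.0, 0.999, 0.044, 0.0]
contact_force: [1.4, 0.8, -0.7]
gripper_width: 0.699
```

Request:
{"api": "servo_tool", "payload": {"deltas": [[[20, 0, 0, 0, 0], [20, 0, 0, 0, 0], [20, 0, 0, 0, 0], [20, 0, 0, 0, 0], [20, 0, 0, 0, 0]]]}}

```text
time: 15.68
tool_pos: [0.5219, -0.1579, 0.0274]
tool_rot: [0.001, 0.999, 0.044, 0.001]
contact_force: [-0.4, -0.3, 5.6]
gripper_width: 0.351
```

Run:
```python
from h import *
s=state();q=s['tool_rot'];print(s['time'],s['tool_pos'],q,np.degrees(2*np.arctan2(q[2],q[1])),s['contact_force'],s['gripper_width']*85.4)
```

```text
15.675 [ 0.52193344 -0.15790377  0.02739447] [6.75107715e-04 9.99024900e-01 4.41272431e-02 1.25668504e-03] 5.05825722576206 [-0.42208474 -0.32748508  5.62678024] 29.982971697885105
```

Width is 30 mm on the 32 mm grip, so it is held. Lift and check.

Request:
{"api": "servo_tool", "payload": {"deltas": [[[20, 0, 0, 5, 0], [20, 0, 0, 20, 0], [20, 0, 0, 50, 0], [20, 0, 0, 80, 0], [20, 0, 0, 80, 0]]]}}

```text
time: 16.3
tool_pos: [0.5227, -0.1582, 0.1092]
tool_rot: [0.002, 0.999, 0.044, 0.003]
contact_force: [-0.2, 0.7, -0.1]
gripper_width: 0.349
```

Run:
```python
from h import *
s=state();q=s['tool_rot'];print(s['time'],s['tool_pos'],q,np.degrees(2*np.arctan2(q[2],q[1])),s['contact_force'],s['gripper_width']*85.4)
f=grab_frame("side");np.save("pics/s10.npy",f);crop(f,200,110,150,130,5,"s10.png")
f=grab_frame("scene");np.save("pics/c10.npy",f);crop(f,190,110,150,120,5,"c10.png")
```

```text
16.3 [ 0.52274546 -0.15824487  0.10924   ] [0.00153431 0.9990216  0.0440956  0.00300993] 5.054651826844789 [-0.15394926  0.65441526 -0.12481589] 29.805986336785228
```

View pics/s10.png

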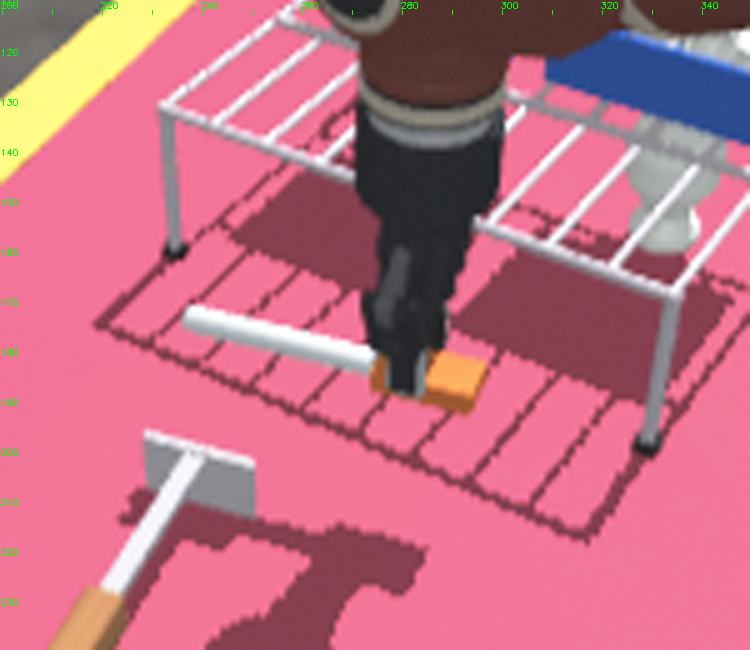

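View pics/c10.png

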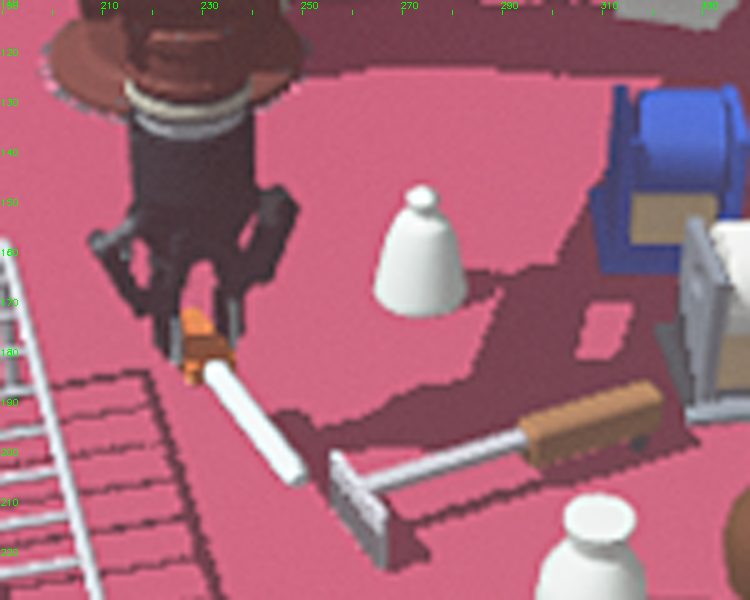

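Run:
```python
from h import *
np.set_printoptions(precision=1,suppress=True)
A=lambda x,y:(190+x/5-.5,110+y/5-.5);B=lambda x,y:(200+x/5-.5,110+y/5-.5)
print(tri(A(297,478),B(190,320))[0]*1e3,tri(A(297,478),B(190,320))[1])
# shoulder centre: where shaft enters the grip
print(tri(A(212,371),B(370,360))[0]*1e3,tri(A(212,371),B(370,360))[1])
# stand from side0: plate tops, both views of hole
f=np.load("pics/side0.npy");crop(f,150,240,90,110,6,"st_side.png")
f=np.load("pics/c9.npy");crop(f,300,140,80,70,9,"st_sc.png")
```

```text
[ 662.9 -145.2   89. ] 0.002149208453459751
[ 550.5 -157.1   91.9] 0.0011380444892031551
```

View pics/st_side.png

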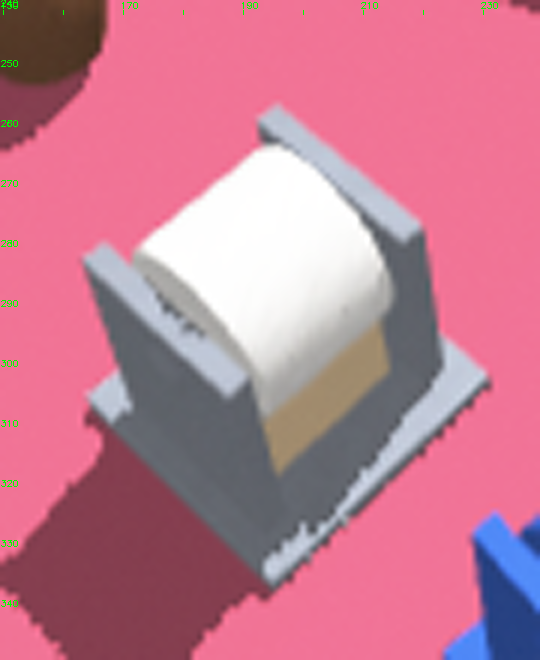

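View pics/st_sc.png

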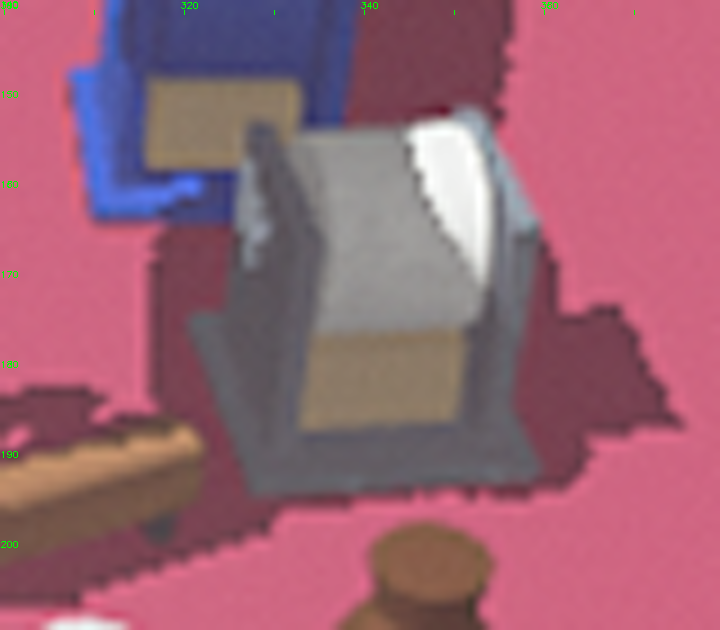

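Run:
```python
from h import *
np.set_printoptions(precision=1,suppress=True)
B=lambda x,y:(150+x/6-.5,240+y/6-.5)
def P(L,z,n="side",F=B): return np.array([plane(n,F(*p),z)*1e3 for p in L])[:,:2]
N=P([(260,125),(278,105),(423,230),(405,242)],.105);F=P([(85,258),(103,243),(248,378),(230,397)],.105)
print(N,F);print("centres",N.mean(0),F.mean(0),(N.mean(0)+F.mean(0))/2)
d=F.mean(0)-N.mean(0);print(np.linalg.norm(d),np.degrees(np.arctan2(d[1],d[0])))
e=(N[2]-N[1]+N[3]-N[0]+F[2]-F[1]+F[3]-F[0]);print("plate dir+90",np.degrees(np.arctan2(e[1],e[0]))-90)
b=P([(488,378),(267,580),(90,399)],.008);print(b,(b[0]+b[2])/2,np.linalg.norm(b[0]-b[1]),np.linalg.norm(b[2]-b[1]))
A=lambda x,y:(235+x/4.2-.5,110+y/4.2-.5)
b=P([(363,277),(391,345),(525,337)],.008,"scene",A);print(b,(b[0]+b[2])/2)
```

```text
[[594.6 181.1]
 [593.7 170.5]
 [516.4 193.7]
 [519.6 200.8]] [[617.5 255.9]
 [615.6 248.1]
 [539.2 269.3]
 [540.7 277.8]]
centres [556.1 186.5] [578.3 262.8] [567.2 224.6]
79.44478326952371 73.78233668847187
plate dir+90 74.28202016384381
[[500.3 187.8]
 [531.9 291.9]
 [633.1 262.7]] [566.7 225.2] 108.86268488524752 105.37119747637436
[[509.8 185.5]
 [600.8 161.9]
 [630.6 267.3]] [570.2 226.4]
```

Stand centre is (567,225) with the axis at yaw 74.2°, agreed within 3 mm by plates and base in two views. The near hole should be at (555,181.5,80). The spindle is held level, with its tip 140.6 mm ahead of the TCP and its axis about 19.6 mm below it. I'll rotate by +69° and then move to in front of the hole.

Request:
{"api": "servo_tool", "payload": {"deltas": [[[20, 0, 0, 0, 1.6], [20, 0, 0, 0, 3.2], [20, 0, 0, 0, 4.8], [20, 0, 0, 0, 6.4], [20, 0, 0, 0, 8.0]]]}}

```text
time: 17.02
tool_pos: [0.5193, -0.1567, 0.1033]
tool_rot: [-0.002, 0.894, 0.449, -0.001]
contact_force: [-0.5, 0.3, -0.8]
gripper_width: 0.351
```

Request:
{"api": "servo_tool", "payload": {"deltas": [[[20, 0, 0, 0, 1.6], [20, 0, 15, 0, 3.2], [20, -3, 50, 0, 3.53], [20, -6, 85, 0, 3.53], [20, -10, 120, 0, 3.53]]]}}

```text
time: 17.65
tool_pos: [0.5092, -0.0361, 0.1035]
tool_rot: [-0.001, 0.798, 0.603, -0.001]
contact_force: [0.1, 1.3, -0.5]
gripper_width: 0.351
```

Request:
{"api": "servo_tool", "payload": {"deltas": [[[20, -2, 15, 0, 0], [20, -2, 30, 0, 0], [20, -2, 30, 0, 0], [20, -2, 30, 0, 0]]]}}

```text
time: 18.15
tool_pos: [0.5089, -0.008, 0.1057]
tool_rot: [0.0, 0.798, 0.603, -0.0]
contact_force: [-0.8, 0.2, -0.7]
gripper_width: 0.354
```

Run:
```python
from h import *
s=state();q=s['tool_rot'];print(s['time'],s['tool_pos'],q,np.degrees(2*np.arctan2(q[2],q[1])),s['contact_force'],s['gripper_width']*85.4)
c=calibration("wrist");f=grab_frame("wrist");np.save("pics/w3.npy",f);np.save("pics/w3c.npy",c["world_from_camera"]);crop(f,0,0,512,384,1.5,"w3.png");crop(f,180,0,150,150,5,"w3b.png")
f=grab_frame("side");np.save("pics/s11.npy",f);crop(f,150,160,170,150,4.5,"s11.png")
f=grab_frame("scene");np.save("pics/c11.npy",f);crop(f,240,100,150,120,5,"c11.png")
```

```text
18.15 [ 0.50892777 -0.00795916  0.10572505] [ 1.62150941e-04  7.97578798e-01  6.03214744e-01 -9.08706119e-05] 74.2009721455208 [-0.80134556  0.20128491 -0.69578705] 30.21202225979373
```

View pics/w3.png

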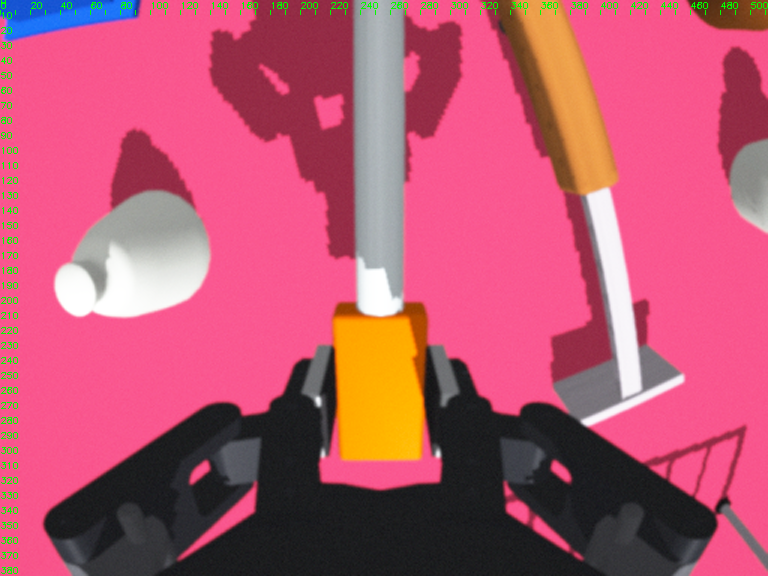

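View pics/s11.png

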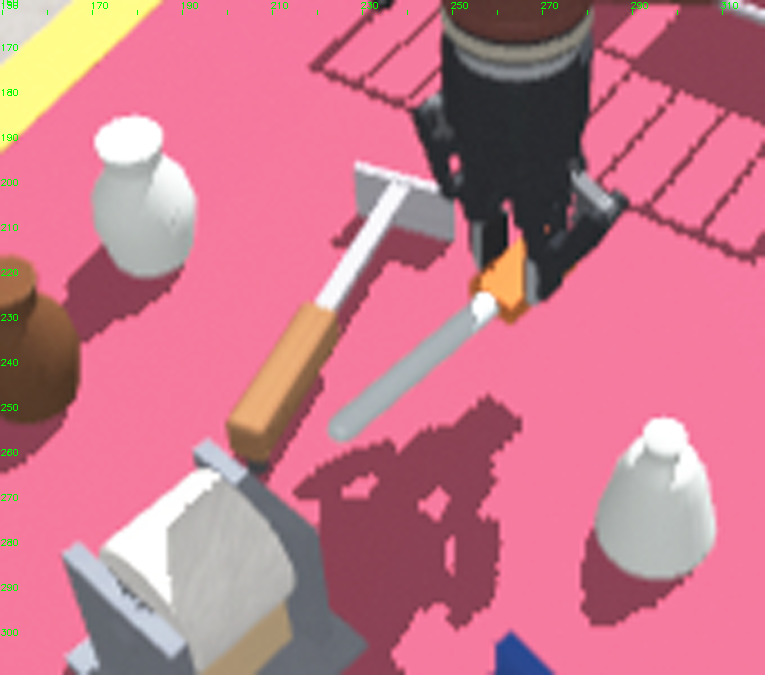

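View pics/c11.png

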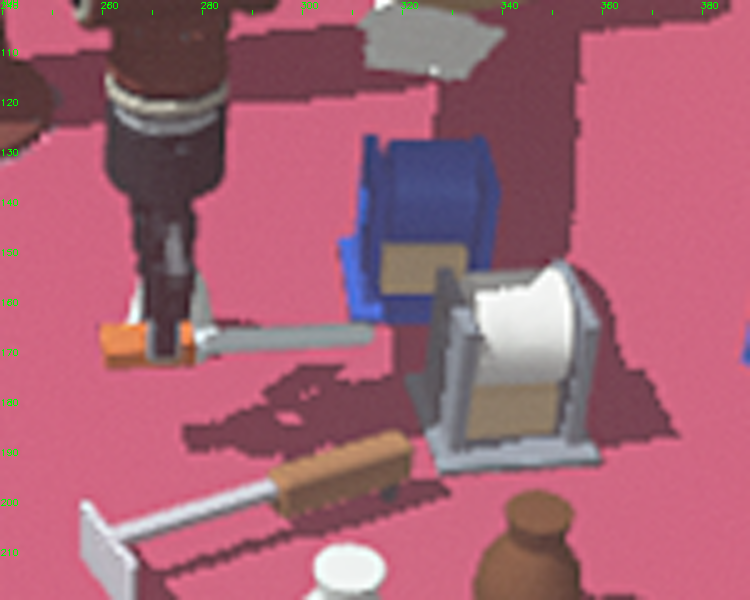

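View pics/w3b.png

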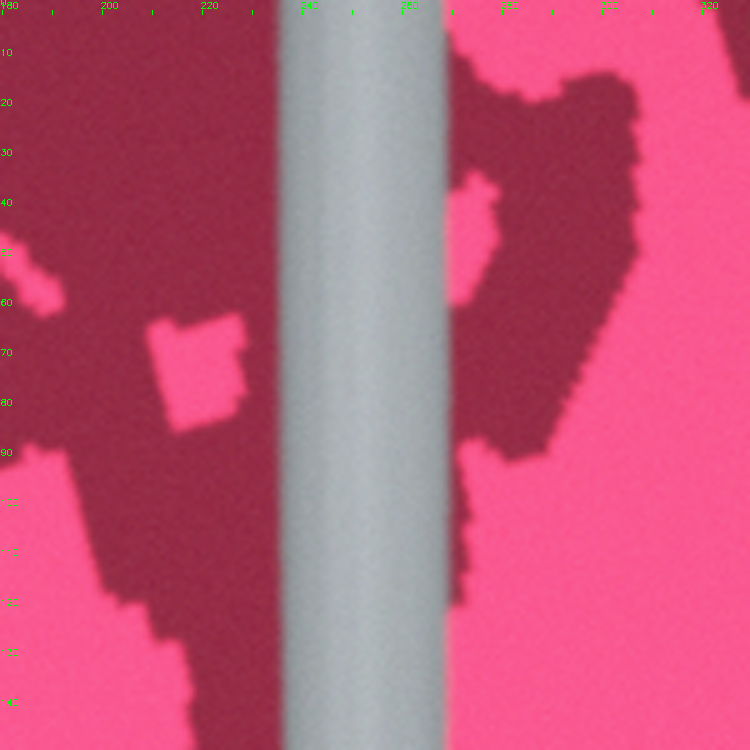

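Run:
```python
from h import *
np.set_printoptions(precision=1,suppress=True)
A=lambda x,y:(240+x/5-.5,100+y/5-.5);B=lambda x,y:(150+x/4.5-.5,160+y/4.5-.5)
t,e=tri(A(371,334),B(339,430));print("tip",t*1e3,e)
t,e=tri(A(205,342),B(484,306));print("sh",t*1e3,e)
print(proj("scene",[.547,.127,.086]),A(371,334),proj("side",[.547,.127,.086]),B(339,430))
# hole predicted px
for z in (.08,): print(proj("scene",[.555,.1815,z]),proj("side",[.555,.1815,z]))
f=np.load("pics/w3.npy").astype(int)
g=f[:,:,1]
c={"intrinsics":calibration("wrist")["intrinsics"],"world_from_camera":np.load("pics/w3c.npy")}
for v in (5,40,80,120,150):
    row=np.abs(f[v,:,0]-f[v,:,1])<40; i=np.flatnonzero(row[215:290])+215; m=(i.min()+i.max())/2; print(v,i.min(),i.max(),wplane(c,(m,v),.086)*1e3)
```

```text
tip [547.5 127.5  86.2] 0.004813189765980164
sh [517.6  20.3  88. ] 0.00559629163184867
[312.8 166.1] (313.7, 166.3) [224.2 255.5] (224.83333333333331, 255.05555555555554)
[328.3 165.5] [209.  273.6]
5 236 267 [541.2 109.9  86. ]
40 236 268 [536.4  92.1  86. ]
80 236 269 [531.2  73.   86. ]
120 236 269 [525.9  54.3  86. ]
150 237 268 [521.8  40.1  86. ]
```

Run:
```python
from h import *
np.set_printoptions(precision=1,suppress=True)
A=lambda x,y:(240+x/5-.5,100+y/5-.5);B=lambda x,y:(150+x/4.5-.5,160+y/4.5-.5)
print("side",plane("side",B(339,430),.086)*1e3,"scene",plane("scene",A(371,334),.086)*1e3)
# hole in scene now
f=np.load("pics/scene0.npy");crop(f,315,145,50,55,12,"hole.png")
```

```text
side [546.4 125.2  86. ] scene [549.3 129.2  86. ]
```

View pics/hole.png

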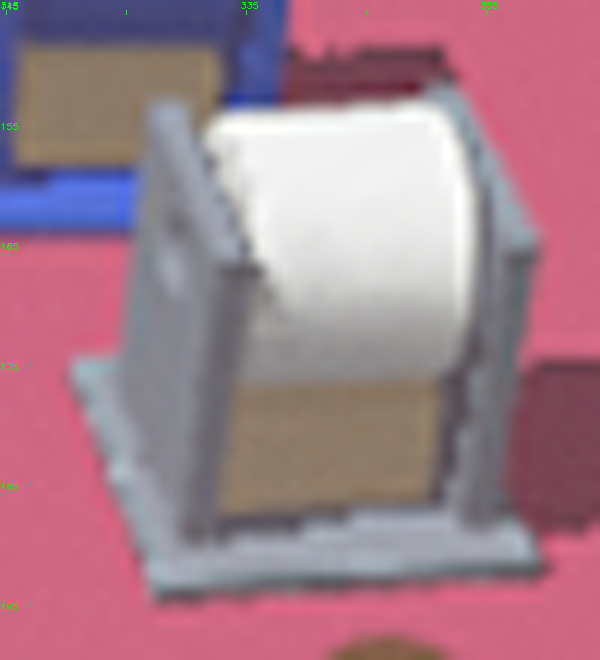

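The camera-measured tip (547.5,127.5,86) matches the prediction from the hand pose within 1 mm. With the per-camera bias removed, the stand centre is (568,225.6). Next I'll move to 10 mm before the hole.

Request:
{"api": "servo_tool", "payload": {"deltas": [[[20, 2, 15, -3, 0], [20, 4, 30, -6, 0], [20, 6, 45, -6, 0], [20, 6, 45, -6, 0], [20, 6, 45, -6, 0]]]}}

```text
time: 18.92
tool_pos: [0.5148, 0.0379, 0.0998]
tool_rot: [0.0, 0.797, 0.604, -0.0]
contact_force: [0.5, -1.4, -0.8]
gripper_width: 0.349
```

Run:
```python
from h import *
s=state();q=s['tool_rot'];print(s['time'],s['tool_pos'],q,np.degrees(2*np.arctan2(q[2],q[1])),s['contact_force'],s['gripper_width']*85.4)
f=grab_frame("side");np.save("pics/s12.npy",f);crop(f,160,220,100,100,6.5,"s12.png")
f=grab_frame("scene");np.save("pics/c12.npy",f);crop(f,280,130,90,80,8,"c12.png")
```

```text
18.925 [0.51477706 0.03786151 0.09978316] [ 1.45709929e-04  7.97189501e-01  6.03729139e-01 -6.56804364e-05] 74.27489522301603 [ 0.54445422 -1.40516419 -0.75831747] 29.82475394950909
```

View pics/s12.png

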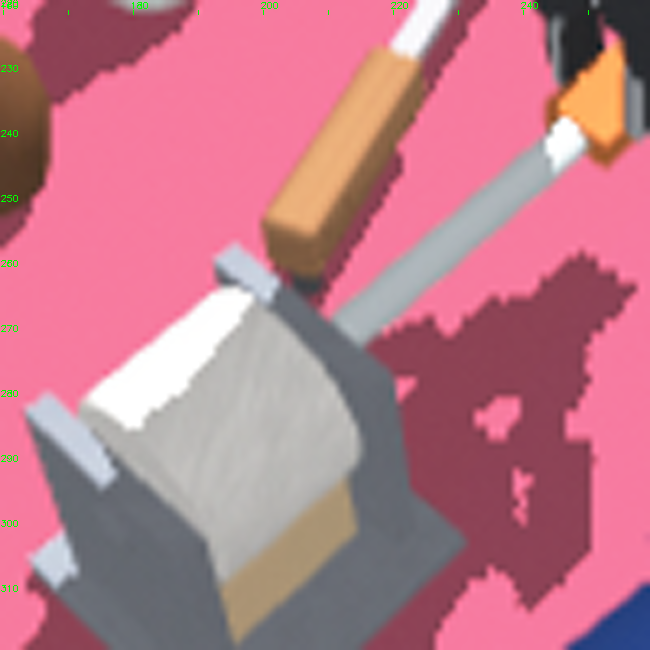

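View pics/c12.png

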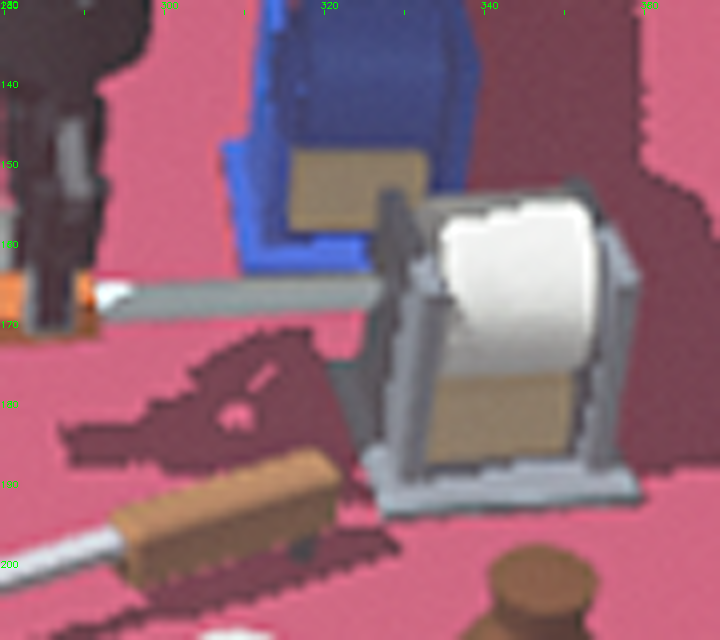

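The tip is lined up at the near hole, at scene (327,166) against the hole at about (329,166). I'll insert slowly, checking forces.

Request:
{"api": "servo_tool", "payload": {"deltas": [[[20, 1.4, 5, 0, 0], [20, 2.7, 9.6, 0, 0], [20, 4.1, 14.4, 0, 0], [20, 5.4, 19.2, 0, 0], [20, 6.8, 24, 0, 0]]]}}

```text
time: 19.65
tool_pos: [0.5216, 0.062, 0.0997]
tool_rot: [-0.0, 0.797, 0.603, -0.0]
contact_force: [-0.1, 0.6, -0.7]
gripper_width: 0.35
```

Run:
```python
from h import *
s=state();q=s['tool_rot'];print(s['time'],s['tool_pos'],q,np.degrees(2*np.arctan2(q[2],q[1])),s['contact_force'],s['ft_torque'],s['gripper_width']*85.4)
f=grab_frame("side");np.save("pics/s12.npy",f);crop(f,160,220,100,100,6.5,"s13.png")
f=grab_frame("scene");np.save("pics/c12.npy",f);crop(f,280,130,90,80,8,"c13.png")
```

```text
19.65 [0.52159705 0.06204213 0.099711  ] [-2.82651072e-05  7.97376554e-01  6.03482088e-01 -1.12194031e-05] 74.23938609132016 [-0.09726785  0.59315535 -0.7450098 ] [-0.0637055   0.01799793  0.03392632] 29.896248522361027
```

View pics/s13.png

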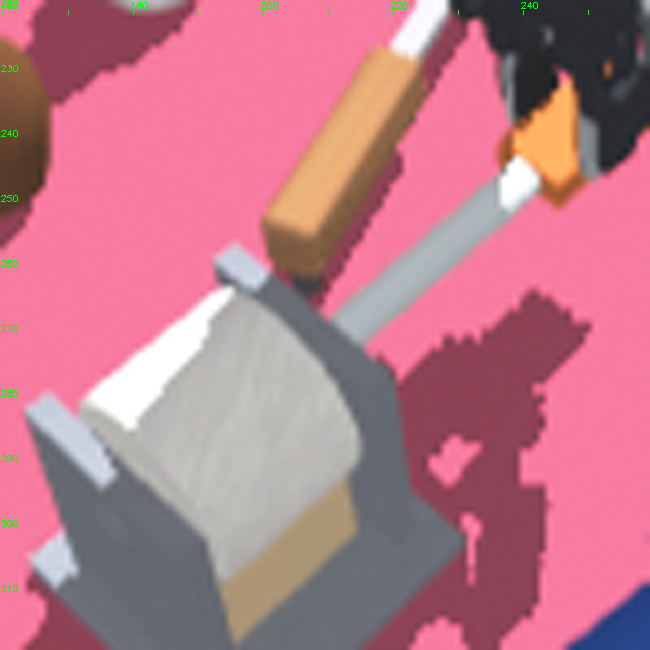

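View pics/c13.png

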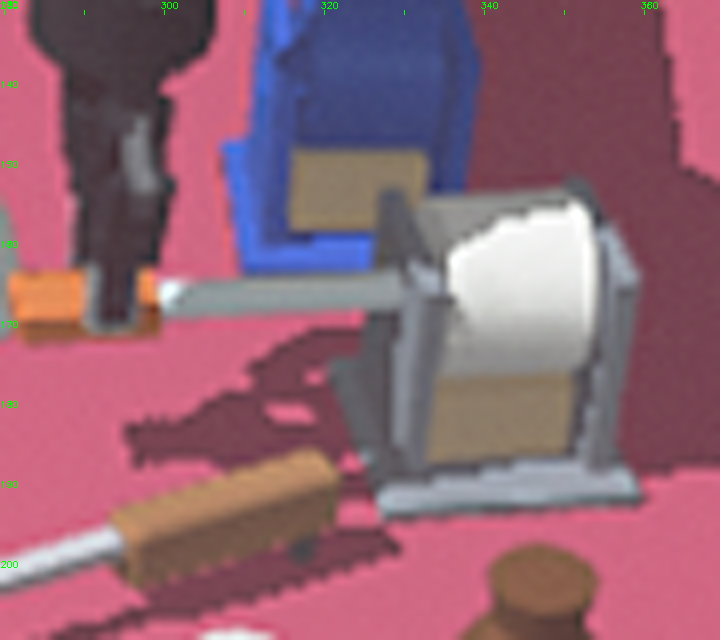

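The tip has entered the hole with no force. Continuing.

Request:
{"api": "servo_tool", "payload": {"deltas": [[[20, 2.2, 7.7, 0, 0], [20, 4.4, 15.4, 0, 0], [20, 6.5, 23, 0, 0], [20, 8.7, 30.8, 0, 0], [20, 10.9, 38.5, 0, 0]]]}}

```text
time: 20.38
tool_pos: [0.5326, 0.1007, 0.0997]
tool_rot: [-0.0, 0.797, 0.603, -0.0]
contact_force: [-0.2, 0.4, -1.7]
gripper_width: 0.354
```

Run:
```python
from h import *
s=state();q=s['tool_rot'];print(s['time'],s['tool_pos'],q,np.degrees(2*np.arctan2(q[2],q[1])),s['contact_force'],s['ft_torque'],s['gripper_width']*85.4)
c=calibration("wrist");f=grab_frame("wrist");np.save("pics/w4.npy",f);crop(f,0,0,512,384,1.5,"w4.png")
```

```text
20.375 [0.53255385 0.10073941 0.09970992] [-6.72711326e-06  7.97376138e-01  6.03482638e-01 -2.34888953e-05] 74.23946509112702 [-0.17456034  0.35296423 -1.66257906] [ 0.00951548 -0.0025394  -0.00326253] 30.24498867871329
```

View pics/w4.png

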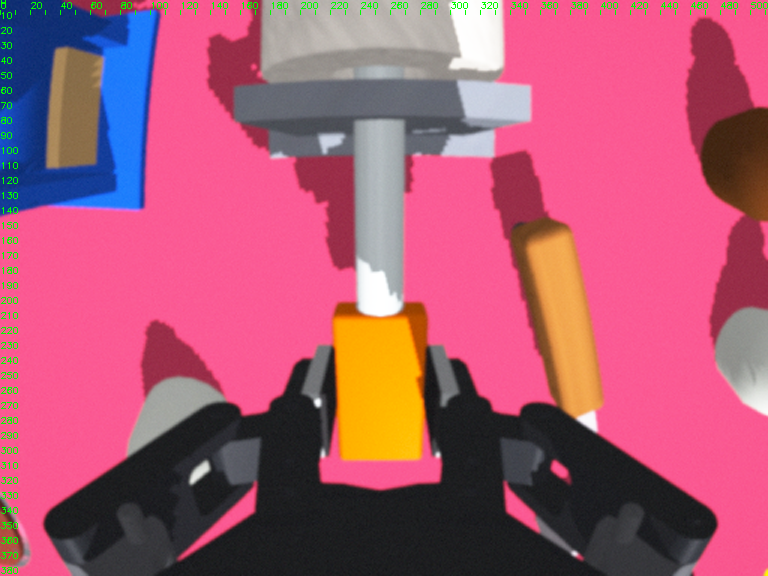

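The shaft is centred on the plate (columns 380 against 382) and square to it. I'll push on by about 40 mm, then in small steps.

Request:
{"api": "servo_tool", "payload": {"deltas": [[[20, 2.2, 7.7, 0, 0], [20, 4.4, 15.4, 0, 0], [20, 6.5, 23, 0, 0], [20, 8.7, 30.8, 0, 0], [20, 10.9, 38.5, 0, 0]]]}}

```text
time: 21.05
tool_pos: [0.5435, 0.1392, 0.0997]
tool_rot: [-0.0, 0.797, 0.603, 0.0]
contact_force: [0.4, 0.1, -1.3]
gripper_width: 0.348
```

Run:
```python
from h import *
s=state();q=s['tool_rot'];print(s['time'],s['tool_pos'],np.degrees(2*np.arctan2(q[2],q[1])),s['contact_force'],s['ft_torque'],s['gripper_width']*85.4)
c=calibration("wrist");f=grab_frame("wrist");np.save("pics/w5.npy",f);crop(f,0,0,512,384,1.5,"w5.png")
f=grab_frame("scene");crop(f,280,130,90,80,8,"c14.png")
```

```text
21.05 [0.54348608 0.13918258 0.09974655] 74.23411445337968 [ 0.39277301  0.06398932 -1.28620046] [-0.03355477  0.01931968 -0.00525472] 29.736244144899526
```

View pics/w5.png

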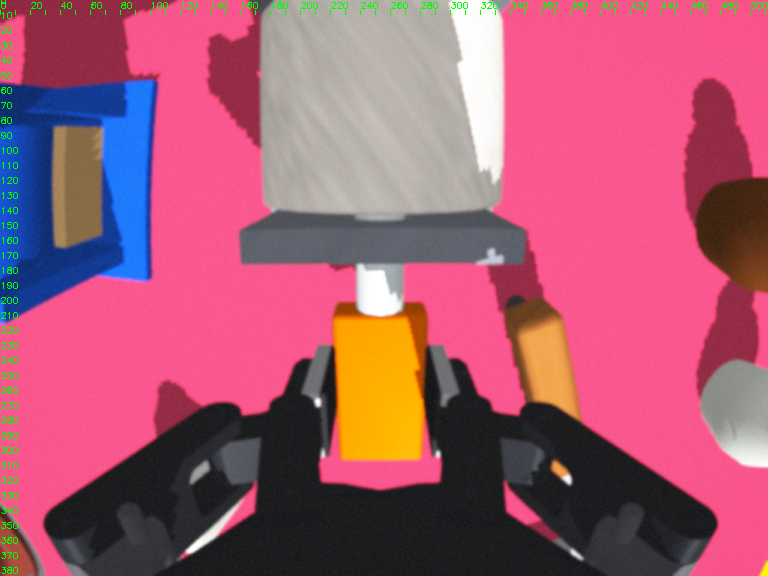

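View pics/c14.png

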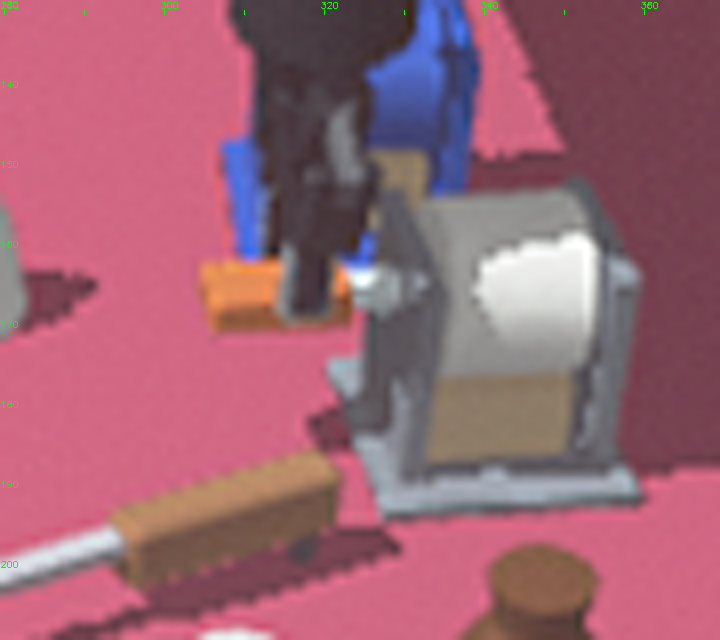

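No force, and about 24 mm remains. I'll go 20 mm and then to contact.

Request:
{"api": "servo_tool", "payload": {"deltas": [[[20, 1.4, 5, 0, 0], [20, 2.7, 9.6, 0, 0], [20, 4.1, 14.4, 0, 0], [20, 5.4, 19.2, 0, 0], [20, 5.4, 19.2, 0, 0]]]}}

```text
time: 21.78
tool_pos: [0.5488, 0.1582, 0.0998]
tool_rot: [0.0, 0.797, 0.604, 0.0]
contact_force: [0.4, -0.6, -1.1]
gripper_width: 0.347
```

Request:
{"api": "servo_tool", "payload": {"deltas": [[[20, 0.3, 1, 0, 0], [20, 0.6, 2, 0, 0], [20, 0.6, 2, 0, 0]]]}}

```text
time: 22.15
tool_pos: [0.5492, 0.1595, 0.0997]
tool_rot: [0.0, 0.797, 0.603, -0.0]
contact_force: [-0.4, -1.5, -1.0]
gripper_width: 0.351
```

Request:
{"api": "servo_tool", "payload": {"deltas": [[[20, 0.3, 1, 0, 0], [20, 0.6, 2, 0, 0], [20, 0.6, 2, 0, 0]]]}}

```text
time: 22.52
tool_pos: [0.5493, 0.1596, 0.0997]
tool_rot: [0.001, 0.797, 0.604, -0.003]
contact_force: [-4.0, -10.0, 2.7]
gripper_width: 0.351
```

Run:
```python
from h import *
s=state();q=s['tool_rot'];print(s['time'],s['tool_pos'],np.degrees(2*np.arctan2(q[2],q[1])),s['contact_force'],s['ft_torque'],s['gripper_width']*85.4)
c=calibration("wrist");f=grab_frame("wrist");np.save("pics/w5.npy",f);crop(f,150,80,220,160,3.5,"w6.png")
```

```text
22.525 [0.5492655  0.15963727 0.09965498] 74.24501673445316 [ -4.02786363 -10.04723656   2.68086978] [-1.52941572  0.56887371 -0.01588072] 29.96060461094987
```

View pics/w6.png

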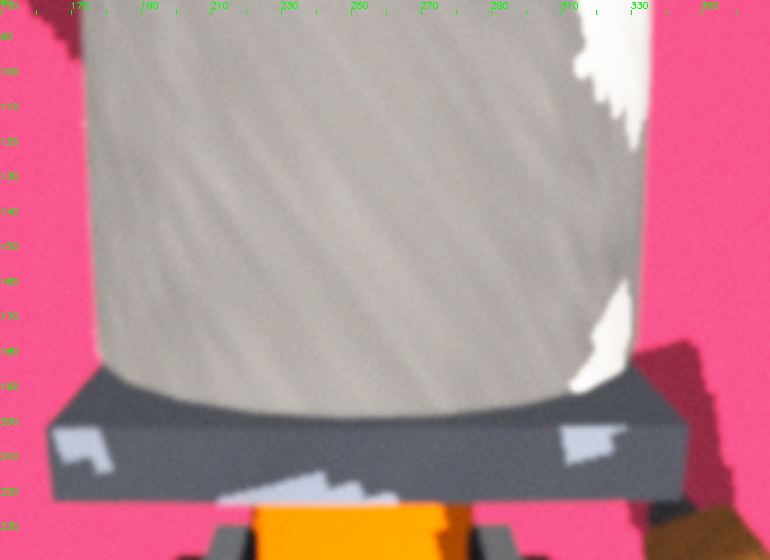

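The shoulder is seated: 11 N contact and the wrist view shows no gap between grip and plate. Release and rise.

Request:
{"api": "servo_tool", "payload": {"deltas": [[[28, -0.3, -1, 0, 0], [45, -0.3, -1, 0, 0], [65, -0.6, -2, 0, 0], [65, -0.6, -2, 0, 0], [65, -0.6, -2, 0, 0]]]}}

```text
time: 23.2
tool_pos: [0.5494, 0.16, 0.0999]
tool_rot: [-0.0, 0.797, 0.603, 0.0]
contact_force: [-0.6, 0.3, 0.3]
gripper_width: 0.761
```

Request:
{"api": "servo_tool", "payload": {"deltas": [[[65, 0, 0, 10, 0], [65, 0, 0, 30, 0], [65, 0, 0, 60, 0], [65, -10, -40, 100, 0], [65, -20, -80, 120, 0]]]}}

```text
time: 23.82
tool_pos: [0.5305, 0.0793, 0.2247]
tool_rot: [0.002, 0.797, 0.604, 0.003]
contact_force: [0.6, 0.5, 0.8]
gripper_width: 0.761
```

Request:
{"api": "servo_tool", "payload": {"deltas": [[[65, -10, -50, 0, 0], [65, -20, -100, 0, 0], [65, -30, -130, 0, 0], [65, -30, -130, 0, 0]]]}}

```text
time: 24.32
tool_pos: [0.4994, -0.0518, 0.2216]
tool_rot: [0.001, 0.798, 0.602, 0.001]
contact_force: [0.2, -0.7, -0.5]
gripper_width: 0.763
```

Run:
```python
from h import *
s=state();print(s['time'],s['tool_pos'],s['contact_force'],s['gripper_width']*85.4)
f=grab_frame("wrist");crop(f,0,0,512,384,1.5,"w7.png")
f=grab_frame("side");np.save("pics/sf.npy",f);crop(f,0,0,512,384,1.5,"sf.png");crop(f,140,220,120,110,6,"sf2.png")
f=grab_frame("scene");np.save("pics/cf.npy",f);crop(f,90,100,300,190,2.6,"cf.png");crop(f,290,130,90,80,8,"cf2.png")
```

```text
24.325 [ 0.4993638  -0.05178124  0.22162941] [ 0.208132   -0.67163932 -0.50255201] 65.14801047740805
```

View pics/sf2.png

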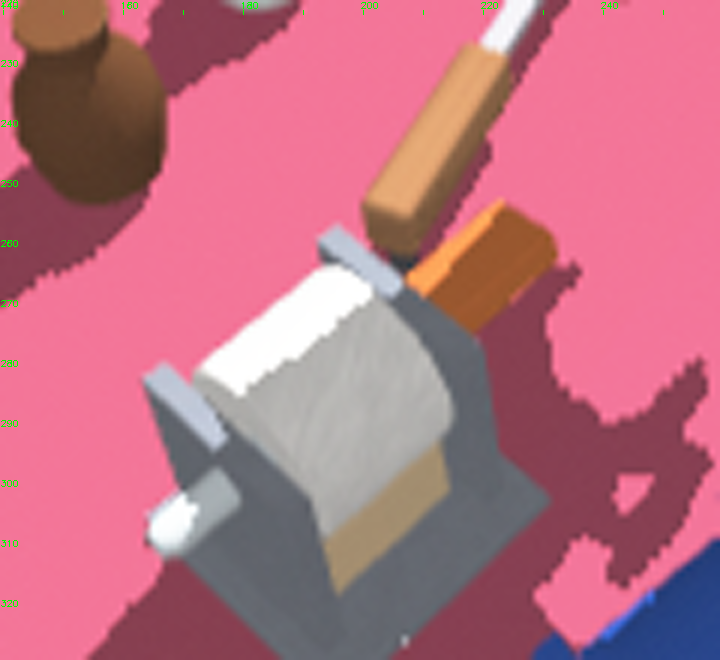

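View pics/sf.png

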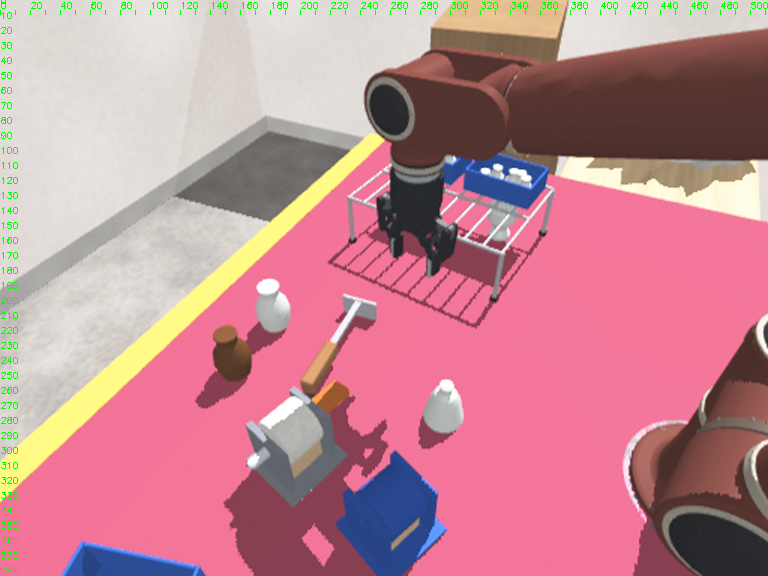

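View pics/cf.png

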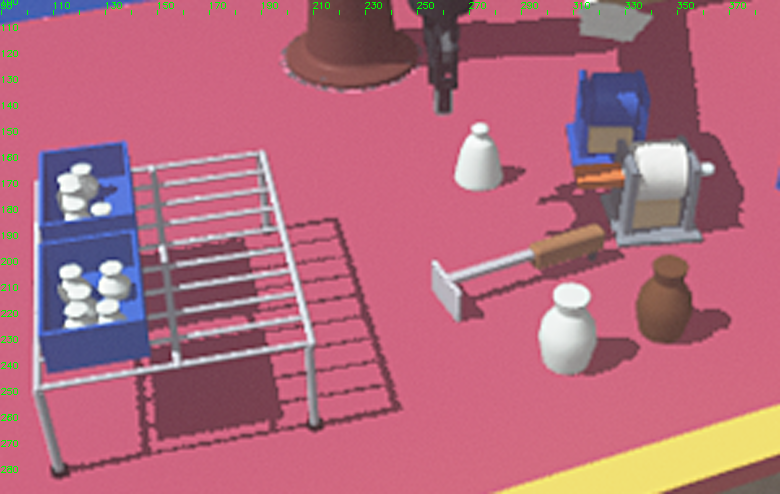

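View pics/cf2.png

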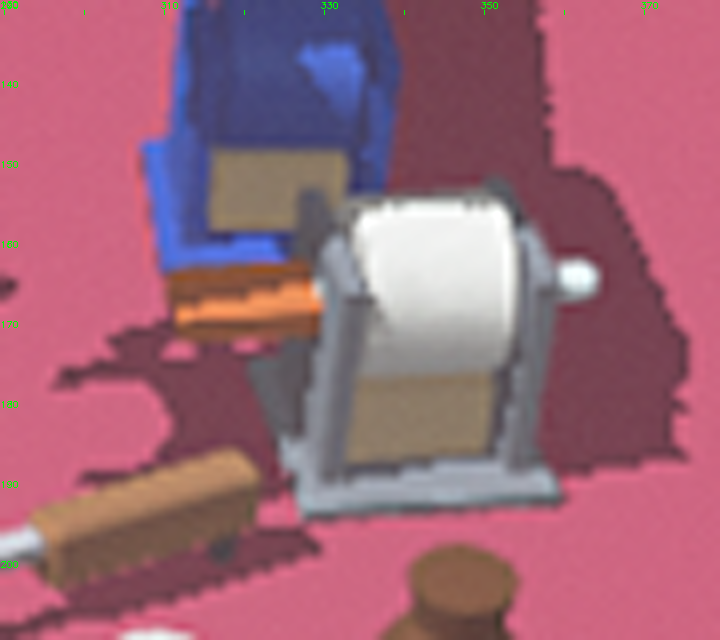

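View pics/w7.png

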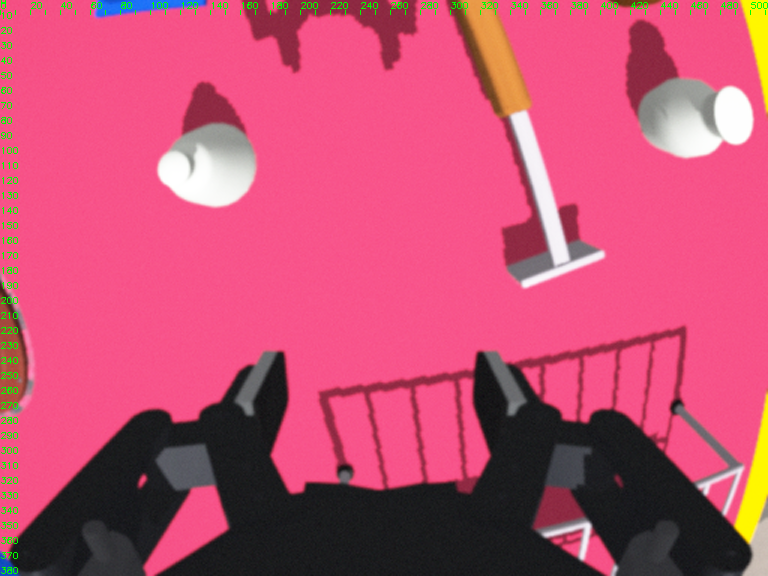

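The spindle is through both plates, with its tip out at scene (364,164), and the grip has rolled about its axis after release. I'll check the seating depth and whether it is still.

Request:
{"api": "servo_tool", "payload": {"deltas": [[[65, 0, 0, 0, 0], [65, 0, 0, 0, 0], [65, 0, 0, 0, 0], [65, 0, 0, 0, 0]]]}}

```text
time: 24.98
tool_pos: [0.4993, -0.0499, 0.2196]
tool_rot: [-0.0, 0.797, 0.604, -0.0]
contact_force: [1.6, 0.3, -0.6]
gripper_width: 0.764
```

Run:
```python
from h import *
np.set_printoptions(precision=1,suppress=True)
f=grab_frame("side");g=grab_frame("scene")
print("diff",(np.abs(f.astype(int)-np.load("pics/sf.npy"))[220:330,140:260].max(2)>40).sum(),(np.abs(g.astype(int)-np.load("pics/cf.npy"))[130:210,290:380].max(2)>40).sum())
crop(g,305,150,65,30,12,"cf3.png");crop(f,160,245,85,75,9,"sf3.png")
A=lambda x,y:(290+x/8-.5,130+y/8-.5);B=lambda x,y:(140+x/6-.5,220+y/6-.5)
t,e=tri(A(592,278),B(165,535));print("tip",t*1e3,e)
a=np.array([.272,.962]);print("tip along axis from stand centre",(t[:2]*1e3-[568,225.6])@a,"lateral",(t[:2]*1e3-[568,225.6])@[.962,-.272])
```

```text
diff 28 25
tip [588.9 294.   79.2] 0.005271222294424315
tip along axis from stand centre 71.45362565921019 lateral 1.5514646312550007
```

View pics/cf3.png

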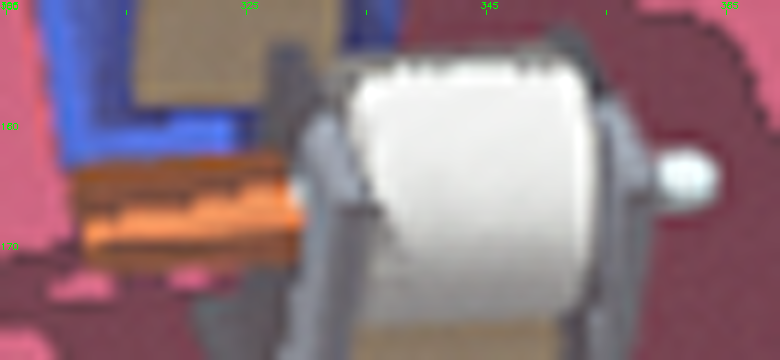

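View pics/sf3.png

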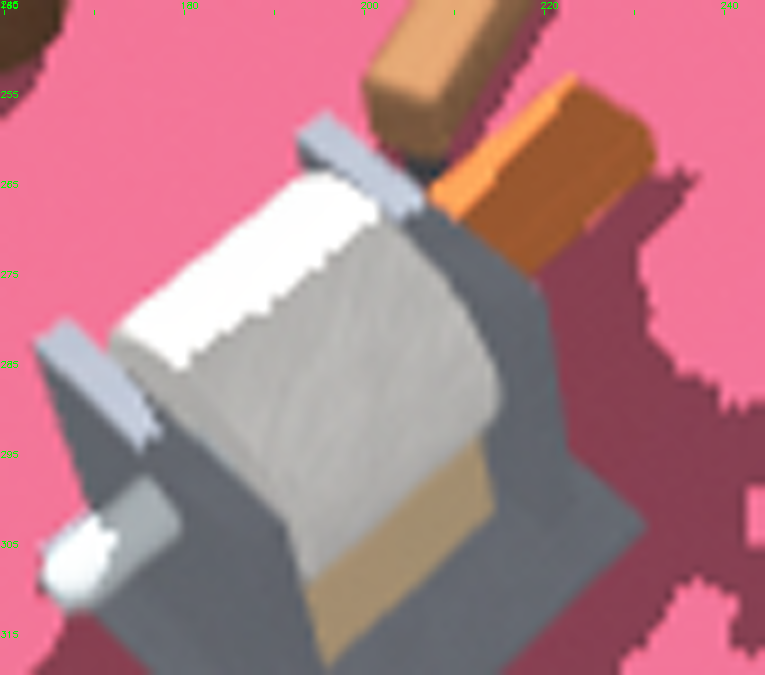

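The tip measures 71.5 mm from the stand centre, against 75 if fully seated, so there may be a gap of about 3 mm. I'll look straight down with the wrist camera.

Request:
{"api": "servo_tool", "payload": {"deltas": [[[65, 8, 40, 0, 0], [65, 16, 80, 0, 0], [65, 26, 120, 0, 0], [65, 26, 120, 0, 0]]]}}

```text
time: 25.58
tool_pos: [0.5255, 0.0718, 0.2197]
tool_rot: [-0.0, 0.796, 0.605, 0.0]
contact_force: [-0.5, -0.5, -0.4]
gripper_width: 0.759
```

Run:
```python
from h import *
s=state();print(s['time'],s['tool_pos'])
c=calibration("wrist");f=grab_frame("wrist");np.save("pics/w8.npy",f);np.save("pics/w8c.npy",c["world_from_camera"]);crop(f,170,60,160,150,5,"w8.png")
```

```text
25.575 [0.52548698 0.07175037 0.2197078 ]
```

View pics/w8.png

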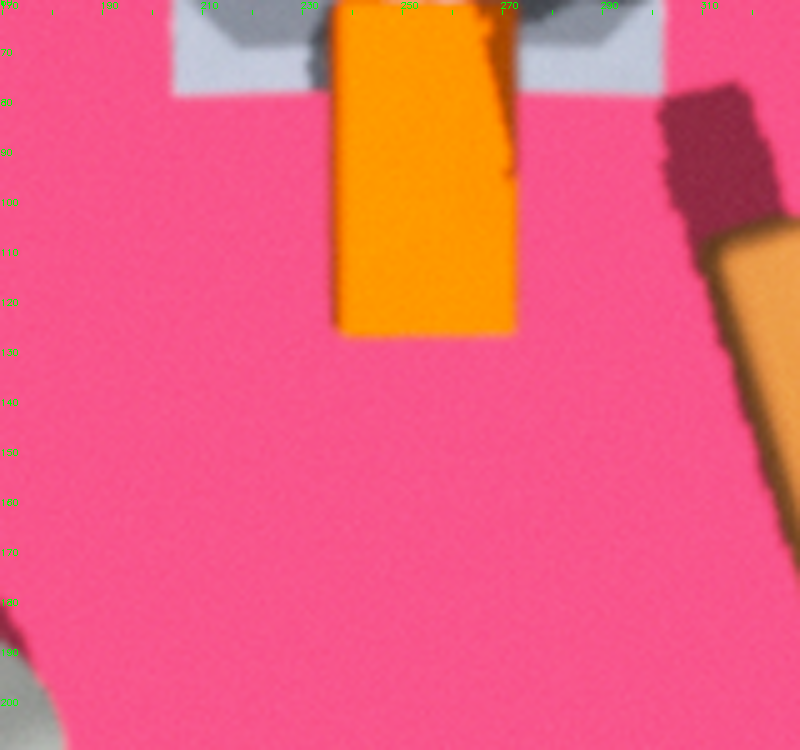

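Run:
```python
from h import *
np.set_printoptions(precision=1,suppress=True)
f=np.load("pics/w8.npy");crop(f,190,0,130,70,6,"w8b.png")
```

```text
(no output)
```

View pics/w8b.png

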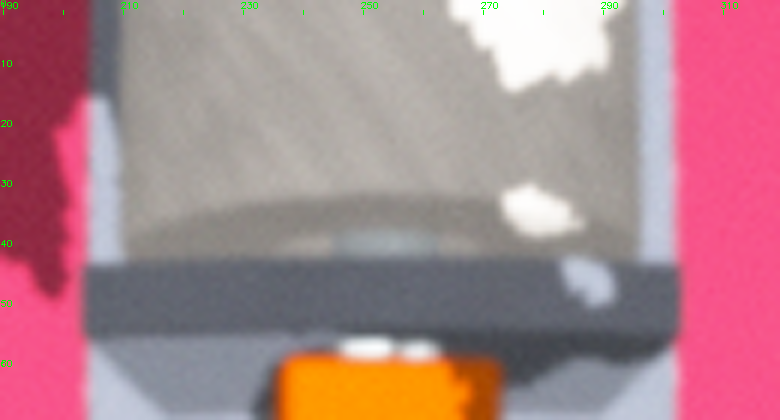

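Run:
```python
from h import *
np.set_printoptions(precision=1,suppress=True)
c={"intrinsics":calibration("wrist")["intrinsics"],"world_from_camera":np.load("pics/w8c.npy")}
a=np.array([.272,.962]);C=np.array([568,225.6])
f=lambda u,v,z:(wplane(c,(u,v),z)[:2]*1e3-C)@a
print("plate top outer",f(252,55.3,.105),"base near edge",f(215,78.8,.008),f(280,78.5,.008))
for z in (.085,.088,.078): print(z,"shoulder",f(252,59,z),"end",f(252,126.6,z))
w=wplane(c,(234.5,100),.085)-wplane(c,(272.5,100),.085);print(np.linalg.norm(w)*1e3)
```

```text
plate top outer -47.46630441970704 base near edge -57.542330556390894 -57.37318563316055
0.085 shoulder -47.403610371266566 end -106.66719186284848
0.088 shoulder -47.87108494791266 end -106.44864213459714
0.078 shoulder -46.31283635909237 end -107.17714122876835
32.65993795451271
```

Measured relative to the plate and base edges in the same view, the shoulder sits within about 1 mm of the near plate; the free end is at -106.6, against -107.4 if fully seated. So it needs no nudge. Vase, bell and urn are at their starting pixels in the side view, and the hook is flat and clear. Handing in.

Run:
```python
from h import *
a=np.load("pics/side0.npy").astype(int);b=np.load("pics/sf.npy").astype(int)
for n,(x0,x1,y0,y1) in {"vase":(168,196,184,224),"bell":(280,312,250,290),"urn":(322,342,138,162)}.items():
    for im in (a,b):
        p=im[y0:y1,x0:x1];m=(p.max(2)-p.min(2)<30)&(p.min(2)>90);print(n,np.argwhere(m).mean(0).round(1),m.sum())
print(state()["time"]);print(job_done())
```

```text
vase [20.2 13.1] 616
vase [20.2 13.1] 616
bell [21.2 15.9] 722
bell [22.2 15.6] 685
urn [10.4 10.8] 341
urn [10.4 10.8] 342
25.625
the job is handed in; nothing more can be done
None
```

I dragged the spindle out from under the rack with the hook and slid it through the near plate, roll and far plate of the stand. I then let go and handed the job in at 25.6 s; no verdict was reported.

- **Hook:** it stands on the bench, level, with its foot about 180 mm out from the rack's open edge.
- **Insertion:** it ran free of force until the shoulder met the near plate at about 11 N.
- **Seating:** the last two checks differ. The overhead wrist view puts the shoulder within about 1 mm of the plate. The two-camera estimate of the tip came out 3.5 mm short of full depth, with a 5 mm ray mismatch. I trusted the wrist view because it measures against the plate itself, and both lie inside the 6 mm limit.
- **Axis height:** the tip measured 79 mm up, against 80 mm for the holes.
- **Blanks:** the vase and urn show no change in the side view. The bell's visible patch shifted about 1 pixel, most likely from a change of shadow. All three stand upright.
- **Stillness:** two pictures about 0.7 s apart differed by about 25 pixels around the stand. I took that to be the arm's shadow and did not check it further.

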